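# Zero the coffee grinder's dial and set it to the green line

## Robot

A 6-joint arm with a two-finger parallel gripper is mounted at the origin on the work surface. World frame = base frame: x ahead of the robot, y to its left, z up, the work surface at z = 0. Lengths are in m, angles in rad, forces in N, time in s.
With the tool pointing down it reaches from about 0.3 to 0.85 m from the base axis. Payload 4.2 kg.
Tool frame: the origin (TCP) lies between the finger pads; the fingertips stand 8 mm ahead of it and the grasp point (between the pads) lies 11 mm behind it; z points along the fingers, y is the direction in which the jaws open and shut (so a half turn about z gives the same grasp; the last joint's range is limited). The gripper opens to 91 mm and grips with 3 to 60 N. Pads are 32 mm wide; open, the fingers measure 118 mm over their backs; the gripper's body (76 mm by 178 mm) begins 60 mm behind the grasp point.
Start: joints at [-1.155, 0.32, 1.565, -0, 1.257, -0.02], TCP at [0.243, -0.521, 0.222] pointing down, gripper open.
Joint ranges: [-3.11, 3.11], [-0.84, 2.01], [0.21, 2.61], [-1.34, 4.49], [0.05, 2.63], [-2.56, 2.56]. Speed limits (rad/s): [2.57, 2.57, 3.14, 3.14, 3.14, 3.14].

## Interface

Orientations are given as a unit quaternion [w, x, y, z].
In Python, from cell import sense, snapshot, ticket gives the robot as it stands.
- The arm moves only by the tool play_rows, never from a script. Its argument "steps" is a list of rows, each an object of numbers: "hand": the closure, from -1 (fully open) to 1 (shut), so that 0 is half open; "x", "y", "z": the shift along the tool's x, y, z in mm; "turn": the turn about the tool's z in rad. In form: [{"hand": .., "x": .., "y": .., "z": .., "turn": ..}, ...]. A call has 1 to 8 rows; each row shifts and turns the commanded pose from where the row before left it, along the tool's axes as they then stand; what a row does not reach is not made up. A row lasts 1/8 s, in which the tool goes at most 62.5 mm and 10.7 degrees, less where a joint would pass 70% of its speed; a pose out of reach is approached as far as the arm can. A call with a gripper value outside its range is refused whole. The fingers move at their own pace and stop on an object; the grip force is fixed at half the most. Time passes only in rows, so rows that do not move let the fingers close. It gives the time, the measured TCP pose, the force and the opening at its end, in the units of the state.
- sense(): the state, without advancing time (a new reading comes with each control period).
- snapshot(name): name is "scene" or "side" or "wrist"; returns a dict with "frame" (480x640x3 uint8, red, green, blue), "K" (3x3 intrinsics, pixels), "cam_to_world" (4x4, takes a point from camera to world coordinates). Camera axes: x right, y down, z forward; pixel columns grow to the right and rows downward; lengths in m; the calibration is good to about 2 mm. A picture is of the moment at which its call begins. There is no depth.
- ticket.hand_in(): hands the job in, once; it reports no verdict.
The state is a dict: "t": time; "q": joint angles; "qd": joint speeds; "effort": joint torques, N m; "position": TCP position; "ee_rot": TCP orientation; "wrist_force": force on the tool from outside, world axes, zero at the start; "moment": the same for the moment, N m; "grip_width": opening from 0.0 (shut) to 1.0 (fully open).
Only numpy, scipy, OpenCV 4.12 (cv2) and the standard library are available. Lean on these libraries where they do the work, as an engineer would, in place of code of your own. Each camera call takes 0.05 s, during which the arm holds its last target.

## Task

Zero the white coffee grinder and set its grind: with a fingertip, push the upright thumb lever of the dark dial on top of it clockwise (seen from above) gently until it comes up against its fine end stop, then push it back the other way until the white index mark lines up with the green line of the scale, and leave it there. Only push the lever, from one side at a time: do not pinch it or force it, and do not lift or shift any of the crockery, the spoon or the tin standing around.

Things in the scene. Friction and masses are not known exactly. Their poses are not given: they have to be found in the camera images.
- grinder: White canister-shaped coffee grinder held to the counter by a black suction foot (172 mm across): it does not move. 152 mm across, 234 mm high to the crest of the lever. Stands somewhere in the middle of the counter, turned up to 0.5 rad either way. Origin: centre of its underside; z up is the axis of the dial; its front (steel power key) faces its own -x.
- axis_top (a point): On the dial's axis, at the height of the dial's upper face, 204 mm above the counter. The dark dial (55 mm radius) turns on a white scale plate (164 mm across, upper face 194 mm above the counter). In its middle is a fixed clear bean lid of 26 mm radius, 208 mm above the counter, with a small grip up to 212 mm.
- grind_ring (a joint): Angle of the dial in rad: 0 at the fine end stop, growing counter-clockwise seen from above, 2.618 at the coarse end stop; starts between 1.3 and 2.45; the green line is at 1.047. It stays where it is left: friction of 0.10 N m (about 2 N at the lever). The stop gives very slightly. The lever points along 1.833 rad + this value, counter-clockwise from the grinder's +x.
- lever_mid (a point): Middle of the thumb lever, an upright dark fin on the dial: 20 mm long along the radius (43 to 63 mm from the axis), 10 mm thick, rising from the dial's face (204 mm above the counter) to 234 mm, with a white line along its crest. This point is 53 mm from the axis, 218 mm above the counter; its x axis points outward along the fin, z up.
- index_mark (a point): Outer end of the white index mark, 5 mm wide, on the pointer foot of the lever; 66 mm from the axis, 195 mm above the counter.
- green_line (a point): Inner end of the green scale line, the only coloured line (6 mm wide, 15 mm long, radial) on the white plate; 66 mm from the axis, 195 mm above the counter. The other lines are thin and black, one every 15 degrees from stop to stop; the green one is 60 degrees from the fine stop.
- zero_line (a point): Inner end of the longer black line where the index stands at the fine end stop (the clockwise end of the scale); 66 mm from the axis, 195 mm above the counter.
- saucer_a: White saucer, 124 mm across, 16 mm thick, standing on edge in the slotted bamboo rack (124 by 112 mm, fixed); its top is about 140 mm above the counter. Origin at its centre; its own x is the axis of the saucer.
- saucer_b: Blue saucer like the white one, standing in another slot of the rack.
- spoon: Steel spoon, 150 mm long, lying on the counter along its own x. Origin under its middle.
- tin: Closed round tin, red with a cream band and a steel lid, 81 mm across, 98 mm high. Origin at the centre of its underside.
- glass_bowl: Small glass bowl, 104 mm across, 45 mm high. Origin at the centre of its underside.
- cup: White cup with a handle to its own +y, 62 mm across, 56 mm high. Origin at the centre of its underside.

How it is judged:
By the outcome, as a careful person would: the job done as asked, in the order asked, and still so for the second after the job is handed in, with the robot touching nothing.
It also fails if it takes over 72 s, if anything falls off the work surface, if the arm or the gripper's body presses on something with over 40 N, if the wrist force passes 120 N, or if a joint passes its speed limit or range.

## Working session

There is one attempt and no reset: what is moved stays moved. The work goes in short steps, Python scripts to look and compute and a tool call to move; the robot and the scene stay as the last step left them, time stands still between calls to the robot, and variables do not carry over. Pictures are saved under pics/ and viewed, and the job is handed in when it is done.

Besides the shell and the picture viewer there is one more tool, called after ">>>" by a JSON object that holds its "method" and its "body", one argument or row to a line. play_rows: Moves the arm, as the interface text tells. Its arguments: {"type":"object","properties":{"steps":{"type":"array"}},"required":["steps"]}

```bash
mkdir -p pics; ls; python3 - <<'E'
from cell import sense, snapshot
import cv2
s=sense();print(s)
for n in ["scene","side","wrist"]:
    d=snapshot(n);cv2.imwrite(f"pics/{n}0.png",d["frame"][:,:,::-1]);print(n,d["K"],d["cam_to_world"])
E
```

```text
pics
{'t': 0.0, 'q': array([-1.15499226e+00,  3.20255382e-01,  1.56566109e+00,  1.91347112e-05,
        1.25742144e+00, -1.99913881e-02]), 'qd': array([-0.00097775,  0.00131664,  0.00011235, -0.00147882,  0.00161248,
        0.00111833]), 'effort': array([-1.15212850e-03, -4.12462771e+01, -2.31971687e+01,  7.26676080e-02,
        4.58222372e-02, -1.23278342e-04]), 'position': array([ 0.24253575, -0.52079827,  0.22114823]), 'ee_rot': array([-8.57382809e-04,  9.76354338e-01,  2.16174570e-01, -1.62652083e-04]), 'wrist_force': array([ 0.02412324, -0.35658291,  0.13912871]), 'moment': array([-0.01009909,  0.00558192, -0.00035194]), 'grip_width': 0.9956818435026958}
scene [[565.68155202   0.         317.69822636]
 [  0.         565.68155202 229.8879214 ]
 [  0.           0.           1.        ]] [[ 0.8437416   0.38262335 -0.37642991  1.14041195]
 [ 0.53640088 -0.62634776  0.56565235 -0.81013422]
 [-0.01934424 -0.67918176 -0.73371516  1.24557855]
 [ 0.          0.          0.          1.        ]]
side [[529.57704006   0.         317.23311603]
 [  0.         529.57704006 248.84443419]
 [  0.           0.           1.        ]] [[-0.84712837 -0.35810046  0.3926036   0.13462677]
 [-0.53105431  0.54432656 -0.64937656  0.7837673 ]
 [ 0.01883748 -0.75859914 -0.65128526  0.87002089]
 [ 0.          0.          0.          1.        ]]
wrist [[345.47712748   0.         313.95441947]
 [  0.         345.47712748 238.78249633]
 [  0.           0.           1.        ]] [[ 0.42161097 -0.87079502 -0.25290358  0.31405077]
 [-0.90677373 -0.40560719 -0.11508353 -0.48802685]
 [-0.00236535  0.2778468  -0.96062249  0.38261901]
 [ 0.          0.          0.          1.        ]]
```

View pics/scene0.png

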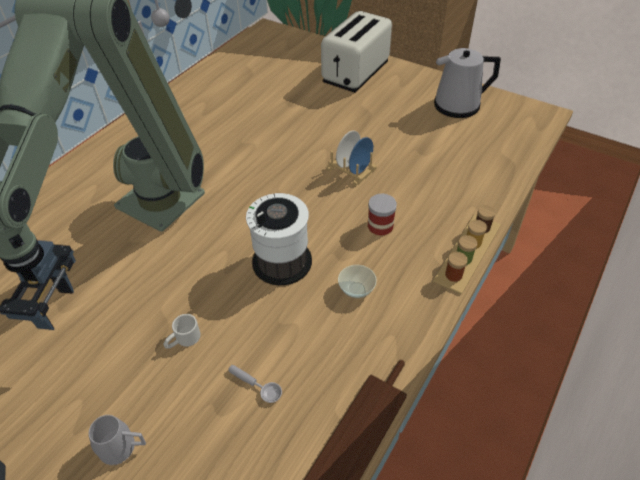

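View pics/side0.png

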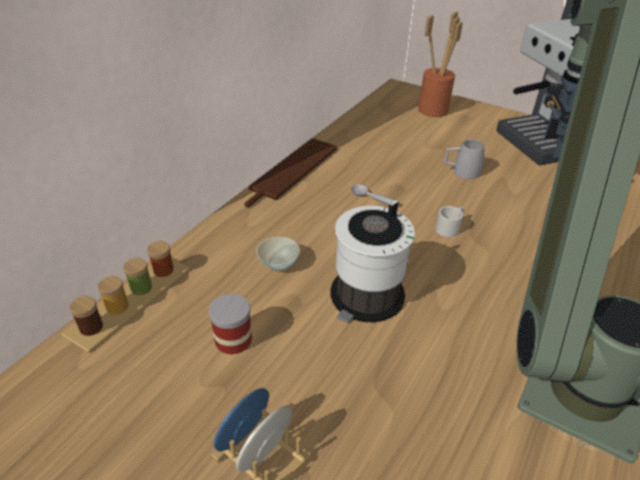

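View pics/wrist0.png

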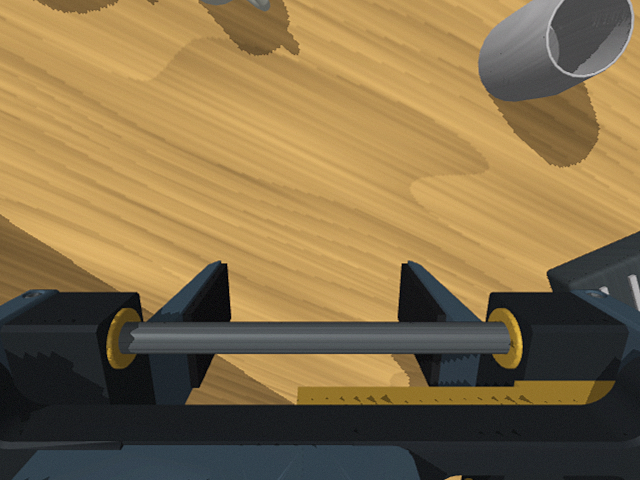

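```bash
python3 - <<'E'
import cv2
a=cv2.imread("pics/scene0.png")[185:285,235:325];b=cv2.imread("pics/side0.png")[190:320,320:425]
cv2.imwrite("pics/sc_c.png",cv2.resize(a,None,fx=6,fy=6,interpolation=cv2.INTER_CUBIC))
cv2.imwrite("pics/si_c.png",cv2.resize(b,None,fx=4.6,fy=4.6,interpolation=cv2.INTER_CUBIC))
E
```

```text
(no output)
```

View pics/sc_c.png

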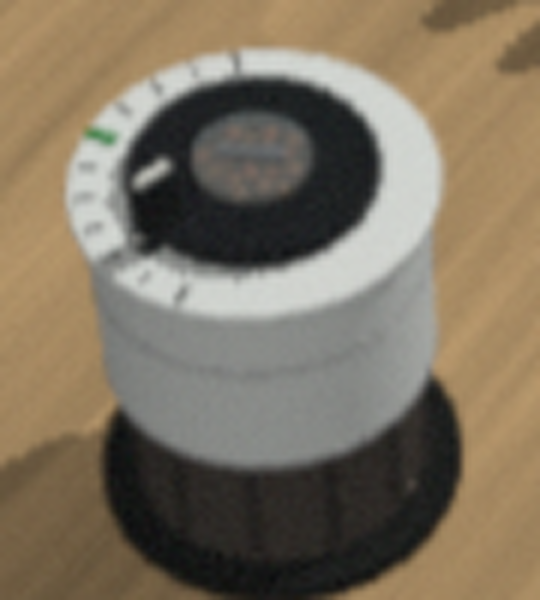

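View pics/si_c.png

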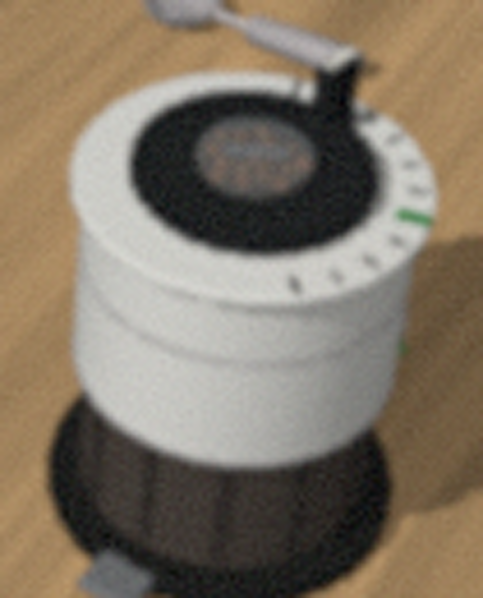

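```bash
cat > h.py <<'E'
import numpy as np, cv2
from cell import sense, snapshot
def cast(d,uv,z):
    uv=np.atleast_2d(np.asarray(uv,float)); T=d["cam_to_world"]
    r=np.c_[uv,np.ones(len(uv))]@np.linalg.inv(d["K"]).T@T[:3,:3].T
    o=T[:3,3]; return (o+r*((z-o[2])/r[:,2])[:,None])[:,:2]
def proj(d,P):
    T=np.linalg.inv(d["cam_to_world"]);P=np.atleast_2d(P)
    c=(P@T[:3,:3].T+T[:3,3])@d["K"].T; return c[:,:2]/c[:,2:]
def green(d,win):
    x0,y0,x1,y1=win; f=d["frame"][y0:y1,x0:x1].astype(int)
    m=f[...,1]-np.maximum(f[...,0],f[...,2]); w=np.where(m>15,m,0)
    ys,xs=np.nonzero(w); ww=w[ys,xs]
    return np.array([np.average(xs,weights=ww)+x0,np.average(ys,weights=ww)+y0]),len(xs)
E
python3 - <<'E'
from h import *
for n,win in [("scene",(240,190,315,250)),("side",(330,200,420,260))]:
    d=snapshot(n); x0,y0,x1,y1=win
    f=d["frame"]
    hsv=cv2.cvtColor(f,cv2.COLOR_RGB2HSV)
    m=((hsv[...,1]<45)&(hsv[...,2]>(150 if n=="scene" else 150))).astype(np.uint8)
    mm=np.zeros_like(m);mm[y0:y1,x0:x1]=m[y0:y1,x0:x1]
    cv2.imwrite(f"pics/m_{n}.png",cv2.resize(mm[y0-10:y1+30,x0-10:x1+10]*255,None,fx=6,fy=6))
    g,k=green(d,win); print(n,"green",g,k,cast(d,g,.194))
    # dark dial blob: cast to plane z=.204
    dk=((f.max(2)<75)).astype(np.uint8);dm=np.zeros_like(dk);dm[y0:y1,x0:x1]=dk[y0:y1,x0:x1]
    nl,l,st,c=cv2.connectedComponentsWithStats(dm);i=1+np.argmax(st[1:,4]);print(st[i],c[i])
    ct=max(cv2.findContours((l==i).astype(np.uint8),cv2.RETR_EXTERNAL,cv2.CHAIN_APPROX_NONE)[0],key=len)[:,0]
    P=cast(d,ct,.204)
    # robust circle fit
    from scipy.optimize import least_squares
    r=least_squares(lambda p:np.hypot(P[:,0]-p[0],P[:,1]-p[1])-p[2],[*P.mean(0),.055],loss="soft_l1",f_scale=.001)
    print("dial circle",r.x)
E
```

```text
scene green [251.55348837 207.17209302] 14 [[ 0.40799984 -0.02152704]]
[256 198  42  32 793] [276.70617907 214.39092055]
dial circle [ 0.48314326 -0.012857    0.05426066]
side green [409.4251497  236.70209581] 23 [[ 0.40620999 -0.0248542 ]]
[ 349  203   53   42 1204] [376.42192691 226.83554817]
dial circle [ 0.47443816 -0.005124    0.05490017]
```

```bash
cat >> h.py <<'E'
from scipy.optimize import least_squares
from scipy.ndimage import map_coordinates
def plate(d,c0,rng=(.068,.096),z=.194,R=.082,fixed=True,th=np.radians(np.arange(0,360,3))):
    hsv=cv2.cvtColor(d["frame"],cv2.COLOR_RGB2HSV)
    sat=hsv[...,1].astype(float)
    cam=d["cam_to_world"][:2,3]; c=np.array(c0,float)
    for it in range(3):
        pts=[]
        v=(cam-c)/np.linalg.norm(cam-c)
        for t in th:
            u=np.array([np.cos(t),np.sin(t)])
            if u@v>0.1: continue   # only far half: plate against wood
            rr=np.arange(*rng,.0005)
            P=np.c_[c+rr[:,None]*u,np.full(len(rr),z)]
            uv=proj(d,P); s=map_coordinates(sat,[uv[:,1],uv[:,0]],order=1)
            k=np.nonzero((s[:-1]<65)&(s[1:]>=65))[0]
            if len(k): pts.append(P[k[-1],:2])
        pts=np.array(pts)
        r=least_squares(lambda p:np.hypot(*(pts-p).T)-R,c,loss="soft_l1",f_scale=.001)
        c=r.x
    return c,len(pts),np.sqrt(np.mean(r.fun**2))
E
python3 - <<'E'
from h import *
for n in ["scene","side"]:
    d=snapshot(n); f=d["frame"]
    c,k,e=plate(d,(.478,-.009)); print(n,c,k,e)
    g,_=green(d,dict(scene=(240,190,315,250),side=(330,200,420,260))[n]); G=cast(d,g,.194)[0]-c
    print("green r,ang",np.hypot(*G),np.arctan2(G[1],G[0]))
    o=f.copy()
    t=np.linspace(0,6.28,60)
    for R,z,col in [(.082,.194,(255,0,0)),(.055,.204,(0,255,255)),(.026,.208,(255,255,0))]:
        for p in proj(d,np.c_[c[0]+R*np.cos(t),c[1]+R*np.sin(t),t*0+z]): o[int(round(p[1])),int(round(p[0]))]=col
    x0,y0=(235,185) if n=="scene" else (320,190)
    cv2.imwrite(f"pics/fit_{n}.png",cv2.resize(o[y0:y0+80,x0:x0+105,::-1],None,fx=7,fy=7,interpolation=0))
E
```

```text
scene [ 0.48012236 -0.00777211] 63 0.0004839930786488576
green r,ang 0.07340601480899449 -2.955322484128107
side [ 0.47819746 -0.01030405] 63 0.0016020480469727645
green r,ang 0.07337145396709438 -2.943642858479583
```

View pics/fit_scene.png

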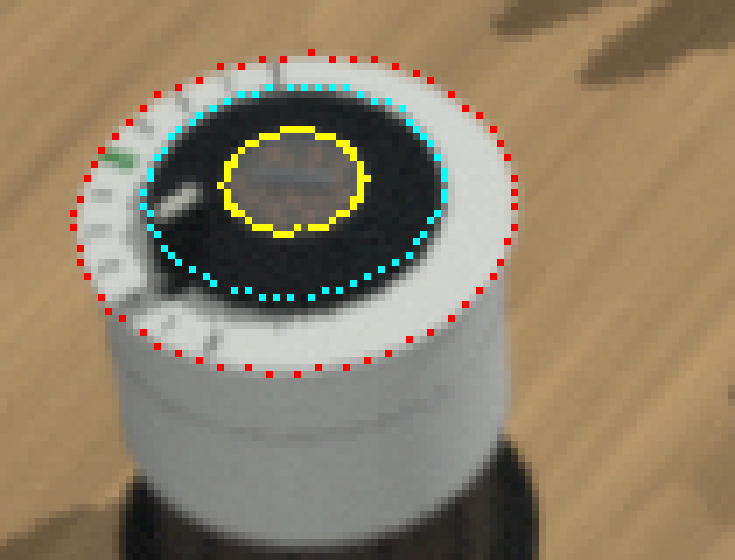

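View pics/fit_side.png

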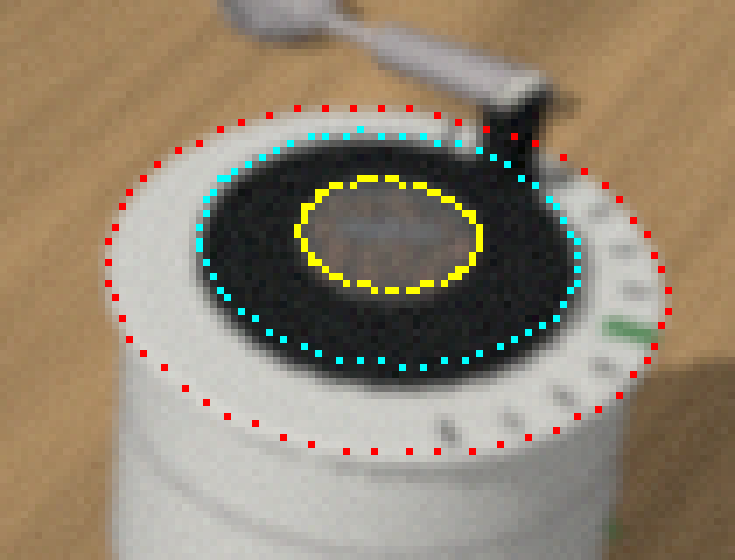

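```bash
cat >> h.py <<'E'
def lever(d,c):
    "white line on crest z=.234: bright pixels inside r 40..66 at that height"
    f=d["frame"]; h,w=f.shape[:2]
    p=proj(d,[[c[0],c[1],.234]])[0]; R=int(np.max(np.abs(proj(d,[[c[0]+.07,c[1],.234],[c[0],c[1]+.07,.234],[c[0]-.07,c[1],.234],[c[0],c[1]-.07,.234]])-p)))+2
    ys,xs=np.mgrid[max(0,int(p[1])-R):min(h,int(p[1])+R),max(0,int(p[0])-R):min(w,int(p[0])+R)]
    ys=ys.ravel();xs=xs.ravel()
    P=cast(d,np.c_[xs,ys],.234)-c; rr=np.hypot(*P.T)
    return P,rr,f[ys,xs].astype(int)
E
python3 - <<'E'
from h import *
d=snapshot("scene");c,_,_=plate(d,(.479,-.009))
P=cast(d,[[235+180/7,185+202/7]],.234)[0]-c
print("lever scene",np.hypot(*P),np.degrees(np.arctan2(P[1],P[0])))
d=snapshot("side");c,_,_=plate(d,(.479,-.009))
P=cast(d,[[320+515/7,190+95/7]],.234)[0]-c
print("lever side",np.hypot(*P),np.degrees(np.arctan2(P[1],P[0])))
s=sense();print(s["t"])
E
```

```text
lever scene 0.051767446846475815 -101.34653119127597
lever side 0.050172208245323195 -107.93721153527453
0.45
```

>>> {"method": "play_rows", "body": {
  "steps": [
    {"hand": 1,"x": 0,"y": 0,"z": -40,"turn": 0},
    {"hand": 1,"x": 0,"y": 0,"z": -40,"turn": 0},
    {"hand": 1,"x": 42,"y": -30,"z": 0,"turn": 0},
    {"hand": 1,"x": 42,"y": -30,"z": 0,"turn": 0},
    {"hand": 1,"x": 42,"y": -30,"z": 0,"turn": 0},
    {"hand": 1,"x": 42,"y": -30,"z": 0,"turn": 0},
    {"hand": 1,"x": 42,"y": -30,"z": 0,"turn": 0},
    {"hand": 1,"x": 42,"y": -30,"z": 0,"turn": 0}
  ]
}}

```text
t: 1.45
position: [0.3958, -0.2502, 0.3022]
ee_rot: [0.0, 0.976, 0.216, 0.0]
wrist_force: [0.4, -0.5, 0.1]
grip_width: 0.155
```

>>> {"method": "play_rows", "body": {
  "steps": [
    {"hand": 1,"x": 42,"y": -30,"z": 0,"turn": 0},
    {"hand": 1,"x": 42,"y": -30,"z": 0,"turn": 0},
    {"hand": 1,"x": 42,"y": -30,"z": 0,"turn": 0},
    {"hand": 1,"x": 42,"y": -30,"z": 0,"turn": 0},
    {"hand": 1,"x": 0,"y": 0,"z": 0,"turn": -0.16},
    {"hand": 1,"x": 0,"y": 0,"z": 0,"turn": -0.16},
    {"hand": 1,"x": 0,"y": 0,"z": 0,"turn": -0.16},
    {"hand": 1,"x": 0,"y": 0,"z": 0,"turn": -0.16}
  ]
}}

```text
t: 2.45
position: [0.4968, -0.0719, 0.302]
ee_rot: [0.0, 0.857, 0.515, 0.0]
wrist_force: [0.2, 1.4, 0.3]
grip_width: 0.003
```

>>> {"method": "play_rows", "body": {
  "steps": [
    {"hand": 1,"x": 0,"y": 0,"z": 0,"turn": -0.16},
    {"hand": 1,"x": 0,"y": 0,"z": 0,"turn": -0.16},
    {"hand": 1,"x": 0,"y": 0,"z": 0,"turn": -0.16},
    {"hand": 1,"x": 0,"y": 0,"z": 0,"turn": -0.16},
    {"hand": 1,"x": 0,"y": 0,"z": 0,"turn": -0.16},
    {"hand": 1,"x": 0,"y": 0,"z": 0,"turn": -0.16},
    {"hand": 1,"x": 0,"y": 0,"z": 0,"turn": -0.16},
    {"hand": 1,"x": 0,"y": 0,"z": 0,"turn": -0.16}
  ]
}}

```text
t: 3.45
position: [0.4968, -0.072, 0.302]
ee_rot: [0.0, 0.38, 0.925, -0.0]
wrist_force: [0.7, -0.1, -0.4]
grip_width: 0.01
```

>>> {"method": "play_rows", "body": {
  "steps": [
    {"hand": 1,"x": 0,"y": 0,"z": 0,"turn": -0.16},
    {"hand": 1,"x": 0,"y": 0,"z": 0,"turn": -0.16},
    {"hand": 1,"x": 0,"y": 0,"z": 0,"turn": -0.16},
    {"hand": 1,"x": 0,"y": 0,"z": 0,"turn": 0},
    {"hand": 1,"x": 0,"y": 0,"z": 0,"turn": 0}
  ]
}}

```text
t: 4.08
position: [0.4968, -0.072, 0.302]
ee_rot: [0.0, 0.153, 0.988, -0.0]
wrist_force: [-0.0, -0.7, -0.5]
grip_width: 0.007
```

```bash
cat >> h.py <<'E'
from scipy.spatial.transform import Rotation as Ro
def pose():
    s=sense();w,x,y,z=s["ee_rot"];R=Ro.from_quat([x,y,z,w]).as_matrix()
    print("t %.2f"%s["t"],"p",s["position"].round(4),"xhead %.1f"%np.degrees(np.arctan2(R[1,0],R[0,0])),"zax",R[:,2].round(3),"F",s["wrist_force"].round(2),"q",s["q"].round(2),"g %.2f"%s["grip_width"])
    return s,R
E
python3 - <<'E'
from h import *
pose()
for n in ["wrist","scene"]:
    d=snapshot(n);cv2.imwrite(f"pics/{n}1.png",d["frame"][:,:,::-1])
E
```

```text
t 4.08 p [ 0.4968 -0.072   0.302 ] xhead 162.4 zax [ 0. -0. -1.] F [-0.01 -0.68 -0.53] q [-0.17  0.16  1.58 -0.    1.4  -1.43] g 0.01
```

View pics/wrist1.png

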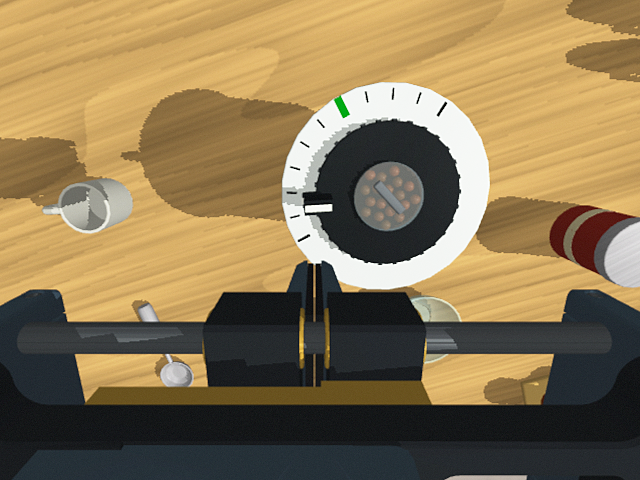

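View pics/scene1.png

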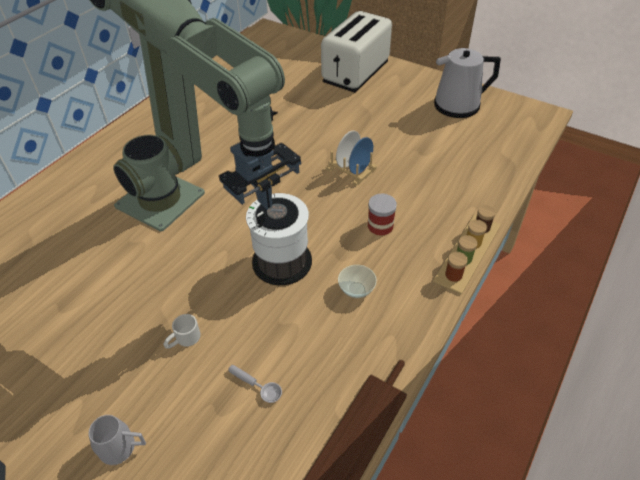

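```bash
cat >> h.py <<'E'
def wristfit(d,c0=(.479,-.009)):
    c,k,e=plate(d,c0,rng=(.07,.095))
    f=d["frame"]; hsv=cv2.cvtColor(f,cv2.COLOR_RGB2HSV)
    # white index line on crest: bright low-sat comp inside radius .064 at z .234
    m=((hsv[...,1]<45)&(hsv[...,2]>170)).astype(np.uint8)
    ys,xs=np.mgrid[0:480,0:640]
    P=cast(d,np.c_[xs.ravel(),ys.ravel()],.234)-c; r=np.hypot(*P.T).reshape(480,640)
    ml=m*((r<.066)&(r>.038)).astype(np.uint8)
    out={"c":c,"k":k,"e":e}
    n,l,st,ce=cv2.connectedComponentsWithStats(ml)
    out["whites"]=[]
    for i in range(1,n):
        if st[i,4]>40:
            q=cast(d,[ce[i]],.234)[0]-c; out["whites"].append((st[i,4],ce[i].round(1),np.hypot(*q).round(4),np.degrees(np.arctan2(q[1],q[0])).round(2)%360))
    P=cast(d,np.c_[xs.ravel(),ys.ravel()],.194)-c; r=np.hypot(*P.T).reshape(480,640)
    g=f.astype(int);gm=((g[...,1]-np.maximum(g[...,0],g[...,2])>25)&(r<.085)&(r>.06))
    yy,xx=np.nonzero(gm)
    if len(yy):
        q=cast(d,[[xx.mean(),yy.mean()]],.194)[0]-c; out["green"]=(len(yy),np.hypot(*q).round(4),np.degrees(np.arctan2(q[1],q[0])).round(2)%360)
    return out
E
python3 - <<'E'
from h import *
d=snapshot("wrist")
for k,v in wristfit(d).items(): print(k,v)
c=wristfit(d)["c"]
for uv in [(442,108),(304,238)]:
    q=cast(d,[uv],.194)[0]-c;print(np.hypot(*q),np.degrees(np.arctan2(q[1],q[0]))%360)
E
```

```text
c [ 0.47731598 -0.00938587]
k 64
e 0.0032025112826442547
whites [(np.int32(12225), array([400.9, 193.7]), np.float64(0.0073), np.float64(127.85))]
green (177, np.float64(0.0722), np.float64(190.11))
0.07441658289097552 129.91745524717925
0.07160775184228318 282.65732006954033
```

```bash
python3 - <<'E'
s=open("h.py").read()
s=s.replace("R=.082,fixed=True","R=.082,half=.1").replace("u@v>0.1","u@v>half")
s=s.replace('c,k,e=plate(d,c0,rng=(.07,.095))','c,k,e=plate(d,c0,rng=(.07,.095),half=2)')
a=s.index("    ys,xs=np.mgrid[0:480,0:640]\n    P=cast(d,np.c_[xs.ravel(),ys.ravel()],.234)")
b=s.index('    out={"c"')
s=s[:a]+"    ys,xs=np.mgrid[0:480,0:640]; ml=m\n"+s[b:]
s=s.replace("if st[i,4]>40:","if 40<st[i,4]<1500:")
s=s.replace('''out["whites"].append(''','''.038<np.hypot(*q)<.066 and out["whites"].append(''')
open("h.py","w").write(s)
E
python3 - <<'E'
from h import *
d=snapshot("wrist")
o=wristfit(d)
for k,v in o.items(): print(k,v)
c=o["c"]
for uv in [(442,108),(304,238)]:
    q=cast(d,[uv],.194)[0]-c;print(np.hypot(*q),np.degrees(np.arctan2(q[1],q[0]))%360)
f=d["frame"].copy();t=np.linspace(0,6.28,200)
for R,z,col in [(.082,.194,(255,0,0)),(.055,.204,(0,255,255)),(.026,.208,(255,255,0))]:
        for p in proj(d,np.c_[c[0]+R*np.cos(t),c[1]+R*np.sin(t),t*0+z]): f[int(round(p[1])),int(round(p[0]))]=col
cv2.imwrite("pics/wf.png",cv2.resize(f[60:310,250:520,::-1],None,fx=2.2,fy=2.2,interpolation=0))
E
```

```text
c [ 0.4788702  -0.00850838]
k 118
e 0.0025572024251757884
whites []
green (181, np.float64(0.0738), np.float64(190.59))
0.07476513835715372 131.29502162783683
0.07214722840973317 281.30301210380344
```

View pics/wf.png

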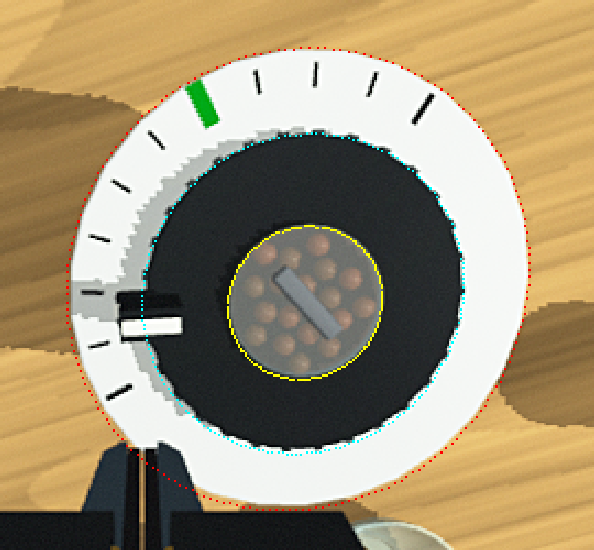

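```bash
python3 - <<'E'
from h import *
d=snapshot("wrist"); c=wristfit(d)["c"]
for uv in [(250+122/2.2,60+327/2.2),(250+181/2.2,60+324/2.2),(250+151/2.2,60+326/2.2)]:
    q=cast(d,[uv],.234)[0]-c;print(np.hypot(*q),np.degrees(np.arctan2(q[1],q[0]))%360)
s,R=pose()
phi=np.radians(255);
E
```

```text
0.060923699709633544 254.91607464955126
0.04284006318984763 254.73344828206262
0.05203611654631049 255.00435864970797
t 4.33 p [ 0.4968 -0.072   0.3019] xhead 162.4 zax [ 0. -0. -1.] F [-0.82 -0.99 -0.72] q [-0.17  0.16  1.58 -0.    1.4  -1.43] g 0.01
```

>>> {"method": "play_rows", "body": {
  "steps": [
    {"hand": 1,"x": 0,"y": 2,"z": 20,"turn": -0.045},
    {"hand": 1,"x": 0,"y": 0,"z": 25,"turn": 0},
    {"hand": 1,"x": 0,"y": 0,"z": 20,"turn": 0},
    {"hand": 1,"x": 0,"y": 0,"z": 12,"turn": 0},
    {"hand": 1,"x": 0,"y": 0,"z": 6,"turn": 0},
    {"hand": 1,"x": 0,"y": 0,"z": 0,"turn": 0}
  ]
}}

```text
t: 5.08
position: [0.4976, -0.0701, 0.2191]
ee_rot: [0.0, 0.13, 0.992, -0.0]
wrist_force: [0.3, -0.5, -0.2]
grip_width: 0.003
```

```bash
python3 - <<'E'
from h import *
pose()
d=snapshot("wrist");cv2.imwrite("pics/w2.png",d["frame"][:,:,::-1])
d=snapshot("side");cv2.imwrite("pics/s2.png",cv2.resize(d["frame"][140:320,300:460,::-1],None,fx=3.3,fy=3.3))
E
```

```text
t 5.08 p [ 0.4976 -0.0701  0.2191] xhead 165.1 zax [ 0. -0. -1.] F [ 0.33 -0.5  -0.2 ] q [-0.16  0.21  1.73 -0.    1.2  -1.47] g 0.00
```

View pics/w2.png

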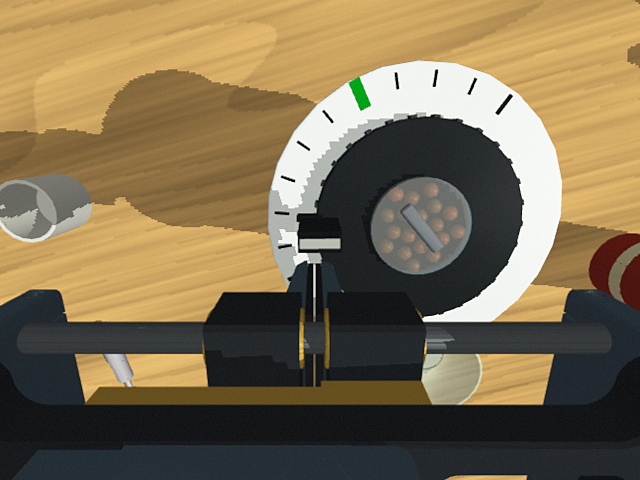

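View pics/s2.png

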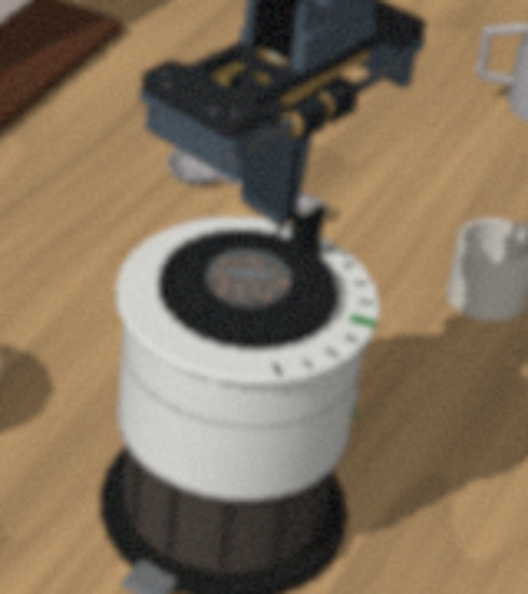

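>>> {"method": "play_rows", "body": {
  "steps": [
    {"hand": 1,"x": 4,"y": 0,"z": 0,"turn": 0},
    {"hand": 1,"x": 4,"y": 0,"z": 0,"turn": 0},
    {"hand": 1,"x": 3,"y": 0,"z": 0,"turn": 0},
    {"hand": 1,"x": 0,"y": 0,"z": 0,"turn": 0}
  ]
}}

```text
t: 5.68
position: [0.4866, -0.0672, 0.2191]
ee_rot: [0.0, 0.13, 0.992, -0.0]
wrist_force: [-0.3, -0.5, -0.5]
grip_width: 0.003
```

>>> {"method": "play_rows", "body": {
  "steps": [
    {"hand": 1,"x": 2,"y": 0,"z": 0,"turn": 0},
    {"hand": 1,"x": 0,"y": 0,"z": 0,"turn": 0}
  ]
}}

```text
t: 5.92
position: [0.4853, -0.0669, 0.2191]
ee_rot: [0.001, 0.13, 0.992, -0.0]
wrist_force: [1.4, -0.7, 0.7]
grip_width: 0.005
```

>>> {"method": "play_rows", "body": {
  "steps": [
    {"hand": 1,"x": 2,"y": 0,"z": 0,"turn": 0},
    {"hand": 1,"x": 0,"y": 0,"z": 0,"turn": 0}
  ]
}}

```text
t: 6.18
position: [0.483, -0.0665, 0.2191]
ee_rot: [0.0, 0.13, 0.992, -0.0]
wrist_force: [0.6, -1.8, 1.0]
grip_width: 0.005
```

>>> {"method": "play_rows", "body": {
  "steps": [
    {"hand": 1,"x": 4.5,"y": -1.5,"z": 0,"turn": 0.08},
    {"hand": 1,"x": 4.5,"y": -1.5,"z": 0,"turn": 0.08},
    {"hand": 1,"x": 4.5,"y": -1.5,"z": 0,"turn": 0.08},
    {"hand": 1,"x": 4.5,"y": -1.5,"z": 0,"turn": 0.08},
    {"hand": 1,"x": 4.5,"y": -1.5,"z": 0,"turn": 0.08},
    {"hand": 1,"x": 4.5,"y": -1.5,"z": 0,"turn": 0.08}
  ]
}}

```text
t: 6.92
position: [0.4554, -0.0621, 0.2191]
ee_rot: [0.001, 0.363, 0.932, 0.0]
wrist_force: [2.8, 0.2, 0.3]
grip_width: 0.009
```

```bash
cat >> h.py <<'E'
def rel(A=(.4789,-.0085)):
    s,R=pose(); v=np.array([*A,0])-np.array([*s["position"][:2],0]); print("axis in tool (mm)",(R.T@v*1000).round(1)[:2],"force tool",(R.T@s["wrist_force"]).round(1),"eq lever deg",round((np.degrees(np.arctan2(R[1,0],R[0,0]))+90)%360,1))
E
python3 - <<'E'
from h import *
rel()
d=snapshot("wrist");cv2.imwrite("pics/w3.png",d["frame"][:,:,::-1])
E
```

```text
t 6.92 p [ 0.4554 -0.0621  0.2191] xhead 137.4 zax [ 0.001  0.    -1.   ] F [2.76 0.15 0.32] q [-0.16  0.14  1.82  0.    1.19 -0.99] g 0.01
axis in tool (mm) [19.  55.3] force tool [-1.9  2.  -0.3] eq lever deg 227.4
```

View pics/w3.png

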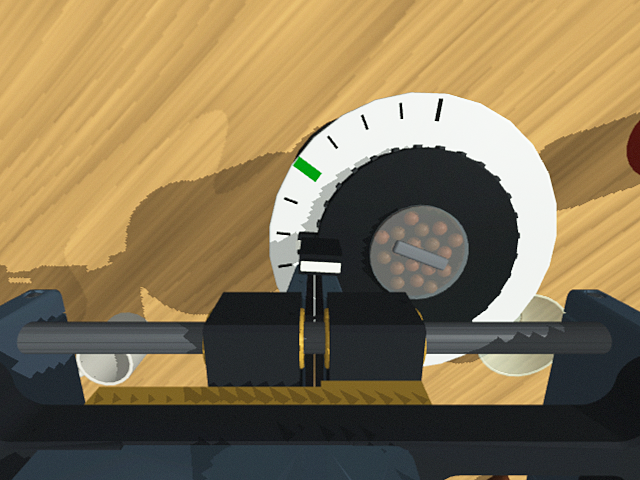

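>>> {"method": "play_rows", "body": {
  "steps": [
    {"hand": 1,"x": 4.5,"y": -1.5,"z": 0,"turn": 0.08},
    {"hand": 1,"x": 4.5,"y": -1.5,"z": 0,"turn": 0.08},
    {"hand": 1,"x": 4.5,"y": -1.5,"z": 0,"turn": 0.08},
    {"hand": 1,"x": 4.5,"y": -1.5,"z": 0,"turn": 0.08},
    {"hand": 1,"x": 4.5,"y": -1.5,"z": 0,"turn": 0.08},
    {"hand": 1,"x": 4.5,"y": -1.5,"z": 0,"turn": 0.08},
    {"hand": 1,"x": 4.5,"y": -1.5,"z": 0,"turn": 0.08},
    {"hand": 1,"x": 4.5,"y": -1.5,"z": 0,"turn": 0.08}
  ]
}}

```text
t: 7.98
position: [0.4267, -0.0386, 0.2191]
ee_rot: [0.001, 0.637, 0.771, -0.0]
wrist_force: [2.8, -1.7, 0.7]
grip_width: 0.004
```

>>> {"method": "play_rows", "body": {
  "steps": [
    {"hand": 1,"x": 4.5,"y": -1.5,"z": 0,"turn": 0.08},
    {"hand": 1,"x": 4.5,"y": -1.5,"z": 0,"turn": 0.08},
    {"hand": 1,"x": 4.5,"y": -1.5,"z": 0,"turn": 0.08},
    {"hand": 1,"x": 4.5,"y": -1.5,"z": 0,"turn": 0.08},
    {"hand": 1,"x": 4.5,"y": -1.5,"z": 0,"turn": 0.08},
    {"hand": 1,"x": 4.5,"y": -1.5,"z": 0,"turn": 0.08},
    {"hand": 1,"x": 4.5,"y": -1.5,"z": 0,"turn": 0.08}
  ]
}}

```text
t: 8.85
position: [0.4173, -0.0072, 0.219]
ee_rot: [0.0, 0.825, 0.564, -0.001]
wrist_force: [0.1, -1.3, -0.3]
grip_width: 0.006
```

```bash
python3 - <<'E'
from h import *
rel()
d=snapshot("wrist");cv2.imwrite("pics/w4.png",d["frame"][:,:,::-1])
E
```

```text
t 8.85 p [ 0.4173 -0.0072  0.219 ] xhead 68.7 zax [-0.001 -0.001 -1.   ] F [ 0.1  -1.32 -0.29] q [-0.04  0.07  1.89 -0.    1.18  0.33] g 0.01
axis in tool (mm) [21.1 57.9] force tool [-1.2  0.6  0.3] eq lever deg 158.7
```

View pics/w4.png

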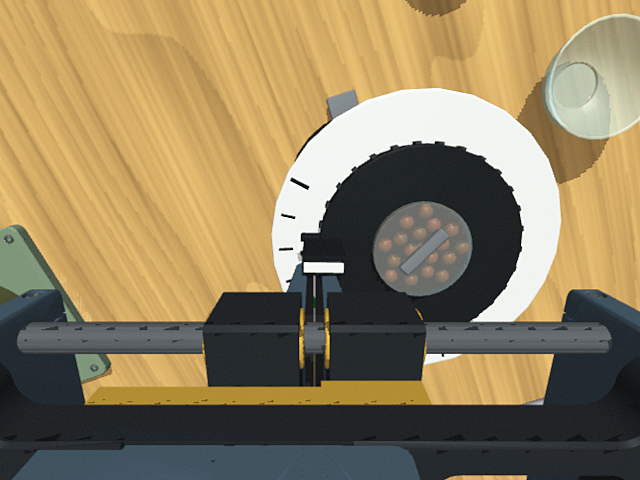

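>>> {"method": "play_rows", "body": {
  "steps": [
    {"hand": 1,"x": 4.5,"y": -1,"z": 0,"turn": 0.08},
    {"hand": 1,"x": 4.5,"y": -1,"z": 0,"turn": 0.08},
    {"hand": 1,"x": 4.5,"y": -1,"z": 0,"turn": 0.08},
    {"hand": 1,"x": 2.2,"y": -0.5,"z": 0,"turn": 0.04},
    {"hand": 1,"x": 0,"y": 0,"z": 0,"turn": 0}
  ]
}}

```text
t: 9.52
position: [0.4201, 0.0089, 0.2184]
ee_rot: [-0.001, 0.895, 0.445, -0.002]
wrist_force: [-2.5, -0.8, -0.0]
grip_width: 0.007
```

```bash
python3 - <<'E'
from h import *
rel()
d=snapshot("wrist");cv2.imwrite("pics/w5.png",cv2.resize(d["frame"][120:330,220:480,::-1],None,fx=2.5,fy=2.5))
E
```

```text
t 9.53 p [0.4201 0.0089 0.2184] xhead 52.9 zax [-0.004  0.    -1.   ] F [-2.49 -0.83 -0.01] q [-0.01  0.08  1.89  0.    1.18  0.64] g 0.01
axis in tool (mm) [21.6 57.3] force tool [-2.2 -1.5  0. ] eq lever deg 142.9
```

View pics/w5.png

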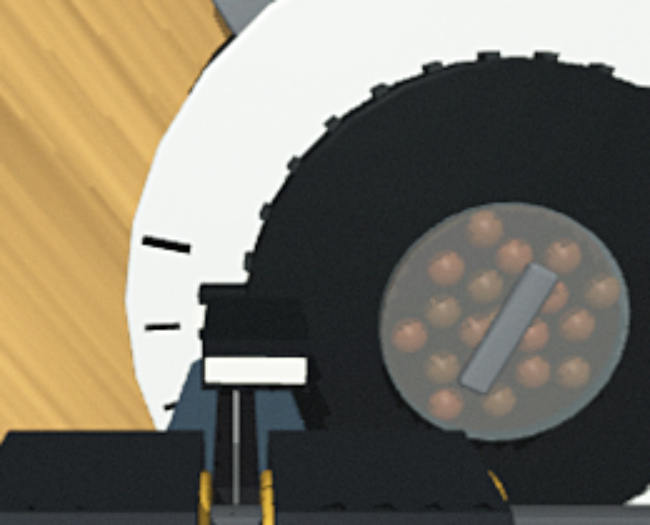

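>>> {"method": "play_rows", "body": {
  "steps": [
    {"hand": 1,"x": 1.1,"y": -0.3,"z": 0,"turn": 0.02},
    {"hand": 1,"x": 1.1,"y": -0.3,"z": 0,"turn": 0.02},
    {"hand": 1,"x": 1.1,"y": -0.3,"z": 0,"turn": 0.02},
    {"hand": 1,"x": 1.1,"y": -0.3,"z": 0,"turn": 0.02},
    {"hand": 1,"x": 1.1,"y": -0.3,"z": 0,"turn": 0.02},
    {"hand": 1,"x": 1.1,"y": -0.3,"z": 0,"turn": 0.02},
    {"hand": 1,"x": 1.1,"y": -0.3,"z": 0,"turn": 0.02}
  ]
}}

```text
t: 10.45
position: [0.4251, 0.0161, 0.219]
ee_rot: [-0.0, 0.925, 0.38, 0.0]
wrist_force: [-2.6, 0.2, -0.3]
grip_width: 0.005
```

```bash
python3 - <<'E'
from h import *
rel()
d=snapshot("wrist");cv2.imwrite("pics/w6.png",cv2.resize(d["frame"][120:330,220:480,::-1],None,fx=2.5,fy=2.5))
E
```

```text
t 10.45 p [0.4251 0.0161 0.219 ] xhead 44.7 zax [ 0.  0. -1.] F [-2.62  0.18 -0.31] q [0.01 0.08 1.88 0.   1.18 0.8 ] g 0.01
axis in tool (mm) [20.9 55.3] force tool [-1.7 -2.   0.3] eq lever deg 134.7
```

View pics/w6.png

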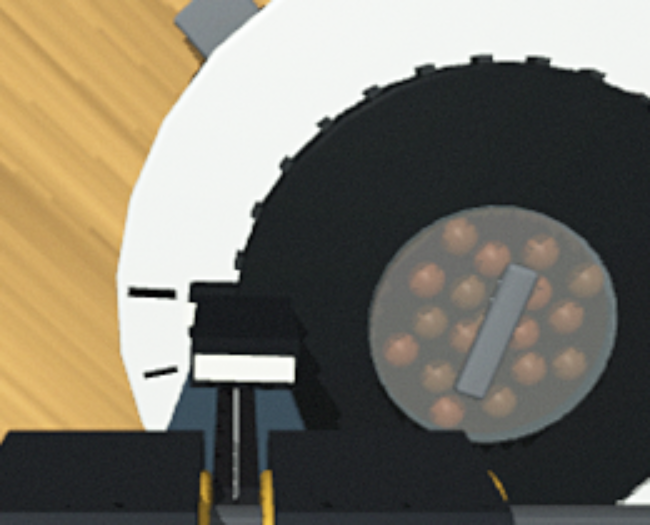

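>>> {"method": "play_rows", "body": {
  "steps": [
    {"hand": 1,"x": 1.1,"y": -0.4,"z": 0,"turn": 0.02},
    {"hand": 1,"x": 1.1,"y": -0.4,"z": 0,"turn": 0.02},
    {"hand": 1,"x": 0,"y": 0,"z": 0,"turn": 0}
  ]
}}

```text
t: 10.88
position: [0.426, 0.0179, 0.219]
ee_rot: [0.0, 0.932, 0.362, -0.0]
wrist_force: [-4.1, -1.8, -0.1]
grip_width: 0.005
```

>>> {"method": "play_rows", "body": {
  "steps": [
    {"hand": 1,"x": 1,"y": -0.4,"z": 0,"turn": 0.02},
    {"hand": 1,"x": 0,"y": 0,"z": 0,"turn": 0}
  ]
}}

```text
t: 11.12
position: [0.4258, 0.0183, 0.219]
ee_rot: [0.001, 0.936, 0.353, -0.001]
wrist_force: [-6.1, -4.7, 1.5]
grip_width: 0.004
```

```bash
python3 - <<'E'
from h import *
rel()
d=snapshot("wrist");cv2.imwrite("pics/w7.png",cv2.resize(d["frame"][120:330,220:480,::-1],None,fx=2.5,fy=2.5))
E
```

```text
t 11.12 p [0.4258 0.0183 0.219 ] xhead 41.3 zax [-0.002 -0.002 -1.   ] F [-6.05 -4.71  1.51] q [ 0.02  0.09  1.88 -0.    1.18  0.87] g 0.00
axis in tool (mm) [22.2 55.2] force tool [-7.7 -0.5 -1.5] eq lever deg 131.3
```

View pics/w7.png

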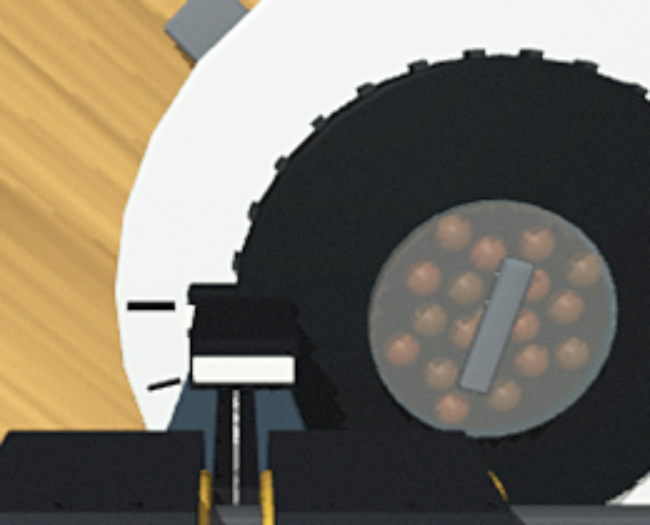

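```bash
python3 - <<'E'
from h import *
rel()
d=snapshot("wrist")
c,k,e=plate(d,(.4789,-.0085),rng=(.07,.095),half=2,th=np.radians(np.arange(-60,140,3)));print(c,k,e)
for C in (c,np.array([.4789,-.0085])):
  for uv,z in [((317.6,267.6),.234),((220+197/2.5,120+369/2.5),.234),((220+294/2.5,120+369/2.5),.234),((220+151/2.5,120+306/2.5),.194)]:
    q=cast(d,[uv],z)[0]-C;print(np.hypot(*q),np.degrees(np.arctan2(q[1],q[0]))%360)
d=snapshot("side");cv2.imwrite("pics/s7.png",cv2.resize(d["frame"][140:320,300:460,::-1],None,fx=3.3,fy=3.3))
d=snapshot("scene");cv2.imwrite("pics/sc7.png",cv2.resize(d["frame"][165:285,215:335,::-1],None,fx=5,fy=5))
E
```

```text
t 11.18 p [0.4258 0.0183 0.219 ] xhead 41.3 zax [-0.002 -0.002 -1.   ] F [-4.33 -2.68  2.54] q [ 0.02  0.09  1.88 -0.    1.18  0.87] g 0.01
axis in tool (mm) [22.2 55.2] force tool [-5.  -0.8 -2.5] eq lever deg 131.3
[ 0.47685449 -0.0076789 ] 67 0.0022815613370876166
0.051570112631965745 129.4845412277072
0.06005991985530924 129.7380164184376
0.04254054316318206 129.10385830477526
0.07212202233353128 130.1765546329323
0.05351494904673892 130.6158707586618
0.06200783727238072 130.7064593731718
0.04448074264901807 130.48153462972508
0.07407625235242032 130.97570427719452
```

View pics/s7.png

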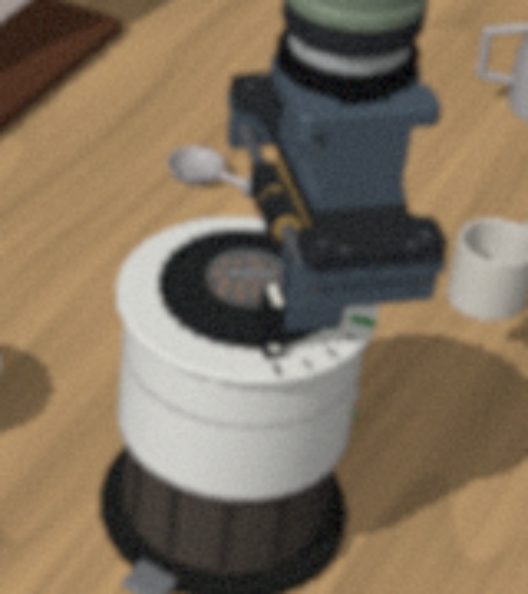

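View pics/sc7.png

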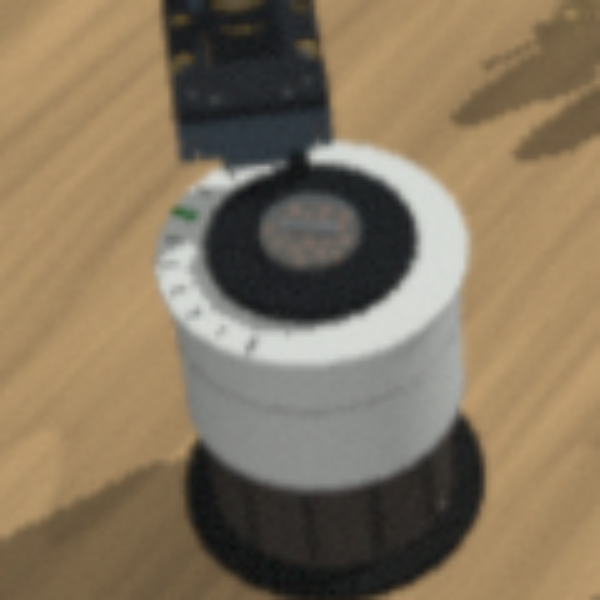

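>>> {"method": "play_rows", "body": {
  "steps": [
    {"hand": 1,"x": 1,"y": 0,"z": 0,"turn": 0},
    {"hand": 1,"x": 0,"y": 0,"z": 0,"turn": 0}
  ]
}}

```text
t: 11.58
position: [0.4259, 0.0183, 0.219]
ee_rot: [0.001, 0.936, 0.353, -0.002]
wrist_force: [-7.6, -5.0, 3.2]
grip_width: 0.005
```

```bash
python3 - <<'E'
from h import *
rel()
E
```

```text
t 11.57 p [0.4259 0.0183 0.219 ] xhead 41.3 zax [-0.003 -0.003 -1.   ] F [-7.64 -5.04  3.22] q [ 0.02  0.09  1.88 -0.    1.18  0.87] g 0.01
axis in tool (mm) [22.1 55.2] force tool [-9.1 -1.3 -3.2] eq lever deg 131.3
```

>>> {"method": "play_rows", "body": {
  "steps": [
    {"hand": 1,"x": -3,"y": 0,"z": 0,"turn": 0},
    {"hand": 1,"x": -6,"y": 0,"z": 0,"turn": 0},
    {"hand": 1,"x": -5,"y": 0,"z": 0,"turn": 0},
    {"hand": 1,"x": 0,"y": 0,"z": -25,"turn": 0},
    {"hand": 1,"x": 0,"y": 0,"z": -30,"turn": 0},
    {"hand": 1,"x": 0,"y": 0,"z": 0,"turn": 0}
  ]
}}

```text
t: 12.32
position: [0.4184, 0.0104, 0.276]
ee_rot: [0.001, 0.936, 0.353, 0.003]
wrist_force: [0.7, -0.2, 0.3]
grip_width: 0.006
```

```bash
python3 - <<'E'
from h import *
rel()
d=snapshot("wrist");cv2.imwrite("pics/w8.png",d["frame"][:,:,::-1])
d=snapshot("side");cv2.imwrite("pics/s8.png",cv2.resize(d["frame"][140:320,300:460,::-1],None,fx=3.3,fy=3.3))
E
```

```text
t 12.32 p [0.4184 0.0104 0.276 ] xhead 41.3 zax [ 0.006  0.    -1.   ] F [ 0.7  -0.23  0.34] q [-0.    0.03  1.79  0.    1.31  0.85] g 0.01
axis in tool (mm) [33.  54.1] force tool [ 0.4  0.6 -0.3] eq lever deg 131.3
```

View pics/w8.png

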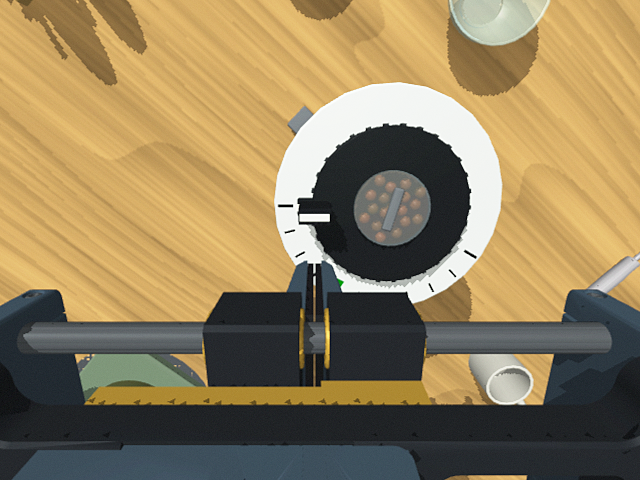

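View pics/s8.png

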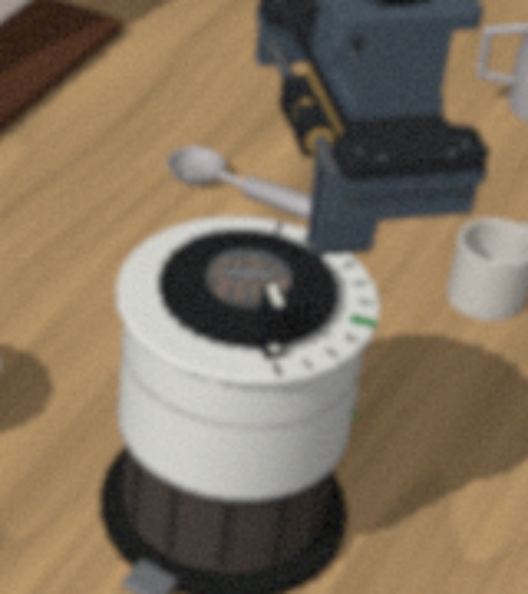

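>>> {"method": "play_rows", "body": {
  "steps": [
    {"hand": 1,"x": 20,"y": 0,"z": 0,"turn": 0},
    {"hand": 1,"x": 27,"y": 0,"z": 0,"turn": 0},
    {"hand": 1,"x": 20,"y": 0,"z": 0,"turn": 0},
    {"hand": 1,"x": 0,"y": 0,"z": 0,"turn": 0},
    {"hand": 1,"x": 0,"y": 0,"z": 20,"turn": 0},
    {"hand": 1,"x": 0,"y": 0,"z": 20,"turn": 0},
    {"hand": 1,"x": 0,"y": 0,"z": 16,"turn": 0},
    {"hand": 1,"x": 0,"y": 0,"z": 0,"turn": 0}
  ]
}}

```text
t: 13.42
position: [0.4658, 0.0543, 0.2168]
ee_rot: [-0.0, 0.936, 0.353, -0.002]
wrist_force: [0.6, -0.5, 0.7]
grip_width: 0.004
```

```bash
python3 - <<'E'
from h import *
rel()
d=snapshot("wrist");cv2.imwrite("pics/w9.png",d["frame"][:,:,::-1])
d=snapshot("side");cv2.imwrite("pics/s9.png",cv2.resize(d["frame"][140:320,300:460,::-1],None,fx=3.3,fy=3.3))
E
```

```text
t 13.43 p [0.4658 0.0543 0.2168] xhead 41.3 zax [-0.003 -0.001 -1.   ] F [ 0.58 -0.47  0.66] q [ 0.09  0.16  1.8  -0.    1.19  0.94] g 0.00
axis in tool (mm) [-31.6  55.8] force tool [ 0.1  0.7 -0.7] eq lever deg 131.3
```

View pics/w9.png

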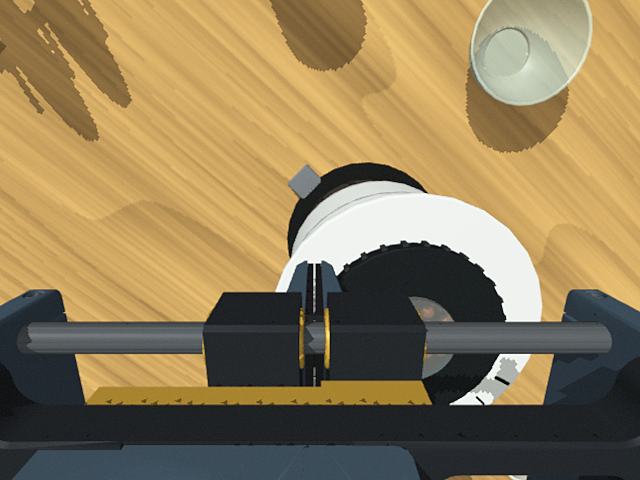

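View pics/s9.png

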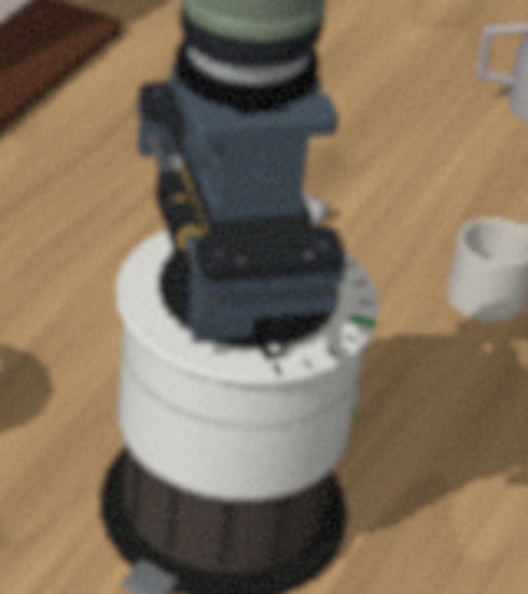

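>>> {"method": "play_rows", "body": {
  "steps": [
    {"hand": 1,"x": -4,"y": 0,"z": -2,"turn": 0},
    {"hand": 1,"x": -4,"y": 0,"z": 0,"turn": 0},
    {"hand": 1,"x": -2,"y": 0,"z": 0,"turn": 0},
    {"hand": 1,"x": 0,"y": 0,"z": 0,"turn": 0}
  ]
}}

```text
t: 14.02
position: [0.4596, 0.048, 0.2201]
ee_rot: [0.0, 0.936, 0.353, 0.0]
wrist_force: [-0.0, -0.9, -0.1]
grip_width: 0.006
```

>>> {"method": "play_rows", "body": {
  "steps": [
    {"hand": 1,"x": -4.5,"y": -1.5,"z": 0,"turn": -0.08},
    {"hand": 1,"x": -4.5,"y": -1.5,"z": 0,"turn": -0.08},
    {"hand": 1,"x": -4.5,"y": -1.5,"z": 0,"turn": -0.08},
    {"hand": 1,"x": -4.5,"y": -1.5,"z": 0,"turn": -0.08},
    {"hand": 1,"x": 0,"y": 0,"z": 0,"turn": 0}
  ]
}}

```text
t: 14.65
position: [0.4431, 0.0388, 0.22]
ee_rot: [-0.0, 0.868, 0.497, 0.0]
wrist_force: [0.0, 0.6, 0.4]
grip_width: 0.005
```

```bash
python3 - <<'E'
from h import *
rel()
d=snapshot("side");cv2.imwrite("pics/s10.png",cv2.resize(d["frame"][140:320,300:460,::-1],None,fx=3.3,fy=3.3))
d=snapshot("scene");cv2.imwrite("pics/sc10.png",cv2.resize(d["frame"][165:285,215:335,::-1],None,fx=5,fy=5))
E
```

```text
t 14.65 p [0.4431 0.0388 0.22  ] xhead 59.6 zax [ 0.  0. -1.] F [0.02 0.62 0.39] q [0.06 0.11 1.84 0.   1.18 0.59] g 0.00
axis in tool (mm) [-22.7  54.8] force tool [ 0.5 -0.3 -0.4] eq lever deg 149.6
```

View pics/s10.png

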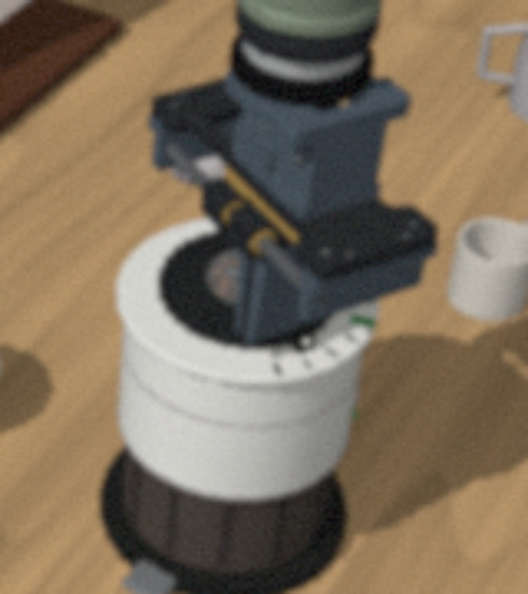

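View pics/sc10.png

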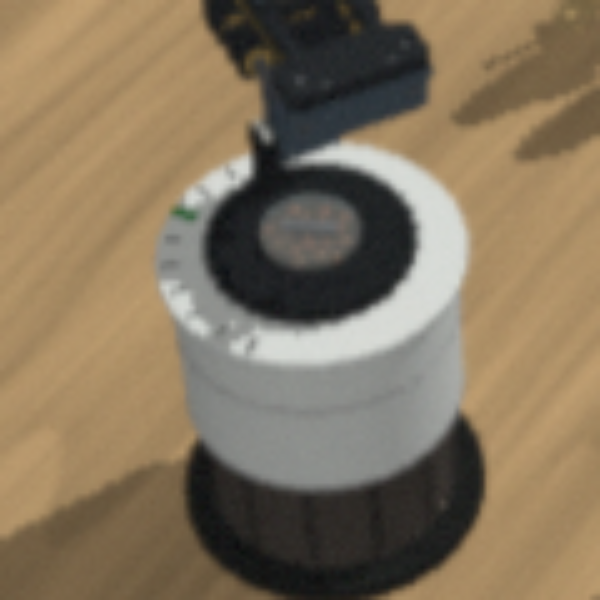

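>>> {"method": "play_rows", "body": {
  "steps": [
    {"hand": 1,"x": -4.5,"y": -1.5,"z": 0,"turn": -0.08},
    {"hand": 1,"x": -4.5,"y": -1.5,"z": 0,"turn": -0.08},
    {"hand": 1,"x": -4.5,"y": -1.5,"z": 0,"turn": -0.08},
    {"hand": 1,"x": -4.5,"y": -1.5,"z": 0,"turn": -0.08},
    {"hand": 1,"x": -4.5,"y": -1.5,"z": 0,"turn": -0.08},
    {"hand": 1,"x": -4.5,"y": -1.5,"z": 0,"turn": -0.08},
    {"hand": 1,"x": -3.3,"y": -1.1,"z": 0,"turn": -0.06},
    {"hand": 1,"x": 0,"y": 0,"z": 0,"turn": 0}
  ]
}}

```text
t: 15.75
position: [0.4246, 0.0132, 0.2199]
ee_rot: [-0.0, 0.704, 0.71, -0.0]
wrist_force: [-1.9, 1.6, 0.0]
grip_width: 0.005
```

```bash
python3 - <<'E'
from h import *
rel()
d=snapshot("wrist");cv2.imwrite("pics/w11.png",cv2.resize(d["frame"][120:420,200:600,::-1],None,fx=1.8,fy=1.8))
d=snapshot("side");cv2.imwrite("pics/s11.png",cv2.resize(d["frame"][190:270,330:430,::-1],None,fx=7,fy=7,interpolation=cv2.INTER_CUBIC))
d=snapshot("scene");cv2.imwrite("pics/sc11.png",cv2.resize(d["frame"][165:285,215:335,::-1],None,fx=5,fy=5))
E
```

```text
t 15.75 p [0.4246 0.0132 0.2199] xhead 90.5 zax [-0.001  0.    -1.   ] F [-1.92  1.62  0.  ] q [ 0.    0.08  1.88  0.    1.18 -0.  ] g 0.01
axis in tool (mm) [-22.2  54.1] force tool [ 1.6 -1.9 -0. ] eq lever deg 180.5
```

View pics/s11.png

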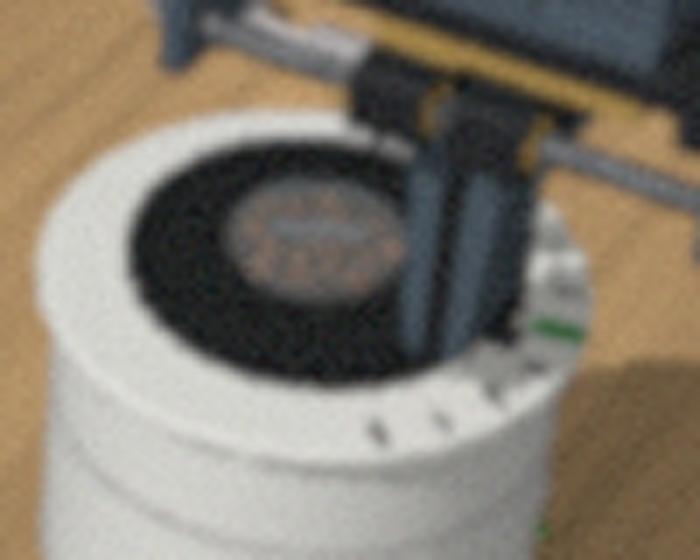

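View pics/sc11.png

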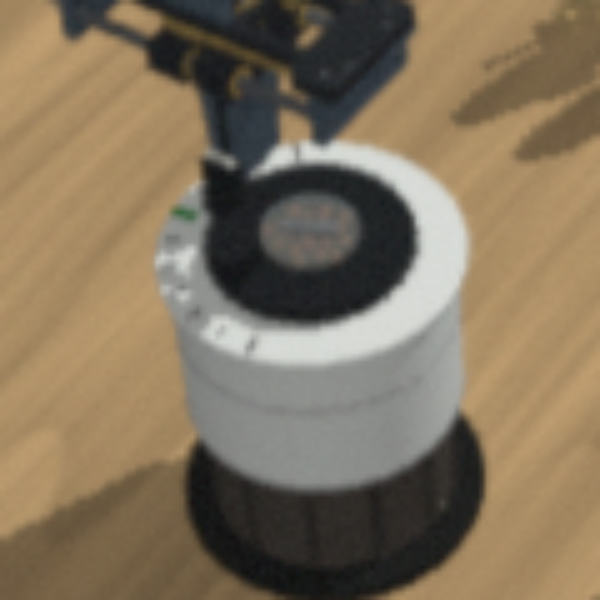

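View pics/w11.png

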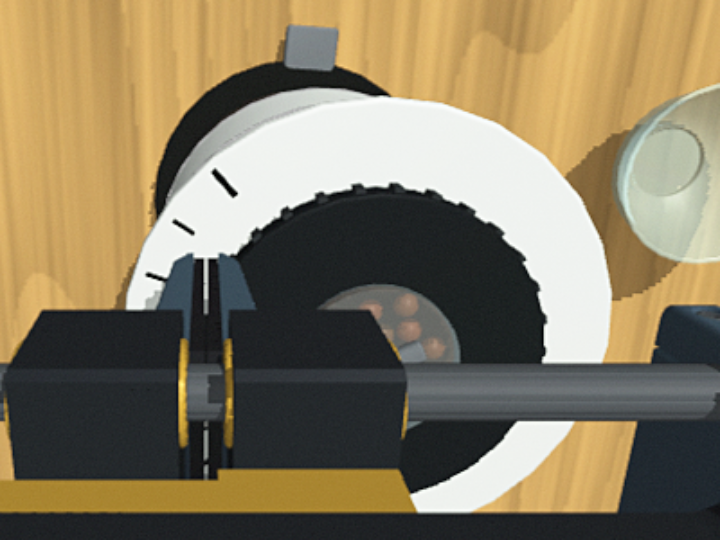

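>>> {"method": "play_rows", "body": {
  "steps": [
    {"hand": 1,"x": -1.1,"y": -0.4,"z": 0,"turn": -0.02},
    {"hand": 1,"x": -1.1,"y": -0.4,"z": 0,"turn": -0.02},
    {"hand": 1,"x": -1.1,"y": -0.4,"z": 0,"turn": -0.02},
    {"hand": 1,"x": -1.1,"y": -0.4,"z": 0,"turn": -0.02},
    {"hand": 1,"x": -1.1,"y": -0.4,"z": 0,"turn": -0.02},
    {"hand": 1,"x": -1.1,"y": -0.4,"z": 0,"turn": -0.02},
    {"hand": 1,"x": 0,"y": 0,"z": 0,"turn": 0}
  ]
}}

```text
t: 16.77
position: [0.4227, 0.0061, 0.2198]
ee_rot: [-0.0, 0.66, 0.752, -0.0]
wrist_force: [-1.5, 1.6, -0.3]
grip_width: 0.001
```

```bash
python3 - <<'E'
from h import *
rel()
E
```

```text
t 16.77 p [0.4227 0.0061 0.2198] xhead 97.5 zax [-0. -0. -1.] F [-1.51  1.63 -0.33] q [-0.01  0.08  1.88 -0.    1.18 -0.14] g 0.00
axis in tool (mm) [-21.8  53.8] force tool [ 1.8 -1.3  0.3] eq lever deg 187.5
```

>>> {"method": "play_rows", "body": {
  "steps": [
    {"hand": 1,"x": 4,"y": 0,"z": 0,"turn": 0},
    {"hand": 1,"x": 6,"y": 0,"z": 0,"turn": 0},
    {"hand": 1,"x": 0,"y": 0,"z": -30,"turn": 0},
    {"hand": 1,"x": 0,"y": 0,"z": -50,"turn": 0},
    {"hand": 1,"x": -35,"y": 0,"z": 0,"turn": 0},
    {"hand": 1,"x": -40,"y": 0,"z": 0,"turn": 0},
    {"hand": 1,"x": 0,"y": 0,"z": 0,"turn": 0},
    {"hand": 1,"x": 0,"y": 0,"z": 0,"turn": 0}
  ]
}}

```text
t: 17.77
position: [0.4313, -0.0576, 0.2999]
ee_rot: [-0.0, 0.66, 0.752, 0.0]
wrist_force: [-1.0, 0.2, 1.1]
grip_width: 0.004
```

```bash
cat >> h.py <<'E'
def look(name):
    rel()
    d=snapshot("wrist");o=wristfit(d)
    print({k:v for k,v in o.items()})
    c=o["c"]; p=proj(d,[[c[0]-.03,c[1],.2]])[0]; x0=max(0,int(p[0])-110);y0=max(0,int(p[1])-110)
    cr=d["frame"][y0:y0+190,x0:x0+220,::-1]
    print("crop origin",x0,y0)
    cv2.imwrite(f"pics/{name}_raw.png",d["frame"][:,:,::-1]);np.savez(f"pics/{name}.npz",**d)
    cv2.imwrite(f"pics/{name}.png",cv2.resize(cr,None,fx=3,fy=3,interpolation=cv2.INTER_CUBIC))
E
python3 - <<'E'
from h import *
look("w12")
E
```

```text
t 17.77 p [ 0.4313 -0.0576  0.2999] xhead 97.4 zax [ 0.  0. -1.] F [-0.97  0.17  1.05] q [-0.16  0.05  1.71  0.    1.38 -0.29] g 0.00
axis in tool (mm) [42.6 53.6] force tool [ 0.3 -0.9 -1.1] eq lever deg 187.4
{'c': array([ 0.47756802, -0.00792511]), 'k': 118, 'e': np.float64(0.001890436252496076), 'whites': [(np.int32(201), array([314.7, 196.9]), np.float64(0.0518), np.float64(189.12))], 'green': (163, np.float64(0.0729), np.float64(190.97))}
crop origin 233 72
```

View pics/w12.png

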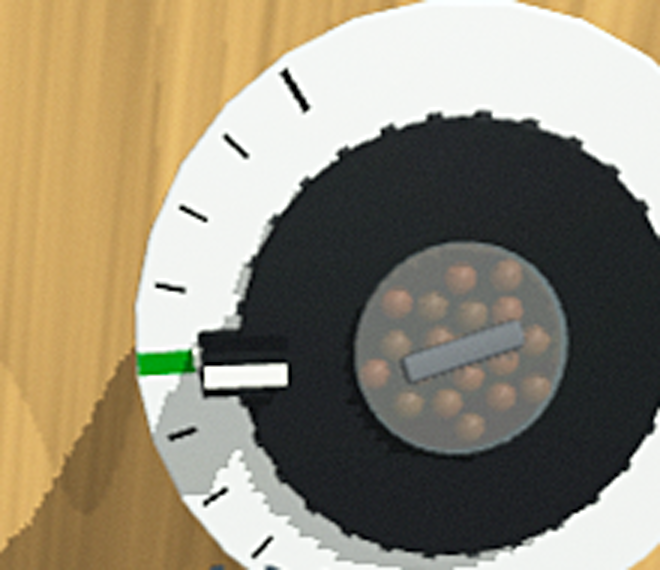

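>>> {"method": "play_rows", "body": {
  "steps": [
    {"hand": 1,"x": -20,"y": 0,"z": 0,"turn": -0.06},
    {"hand": 1,"x": -18,"y": 0,"z": 0,"turn": 0},
    {"hand": 1,"x": 0,"y": 0,"z": 25,"turn": 0},
    {"hand": 1,"x": 0,"y": 0,"z": 25,"turn": 0},
    {"hand": 1,"x": 0,"y": 0,"z": 0,"turn": 0},
    {"hand": 1,"x": 0,"y": 0,"z": 0,"turn": 0}
  ]
}}

```text
t: 18.58
position: [0.438, -0.0956, 0.2509]
ee_rot: [0.001, 0.637, 0.771, 0.0]
wrist_force: [-0.2, 0.1, 0.3]
grip_width: 0.003
```

```bash
python3 - <<'E'
from h import *
look("w13")
d=np.load("pics/w13.npz");T=d["cam_to_world"];v=T[:2,3]-np.array([.4789,-.0085]);print("cam ang",np.degrees(np.arctan2(v[1],v[0]))%360,np.hypot(*v))
E
```

```text
t 18.57 p [ 0.438  -0.0956  0.2509] xhead 100.9 zax [ 0.002 -0.    -1.   ] F [-0.16  0.06  0.34] q [-0.24  0.1   1.78 -0.    1.26 -0.43] g 0.00
axis in tool (mm) [77.8 56.6] force tool [ 0.1 -0.1 -0.3] eq lever deg 190.9
{'c': array([ 0.47768861, -0.00660654]), 'k': 100, 'e': np.float64(0.001969396377658877), 'whites': [(np.int32(360), array([320.8, 135.8]), np.float64(0.0524), np.float64(190.73))], 'green': (262, np.float64(0.0727), np.float64(192.06))}
crop origin 248 16
cam ang 190.17104220169833 0.05676017116235421
```

View pics/w13.png

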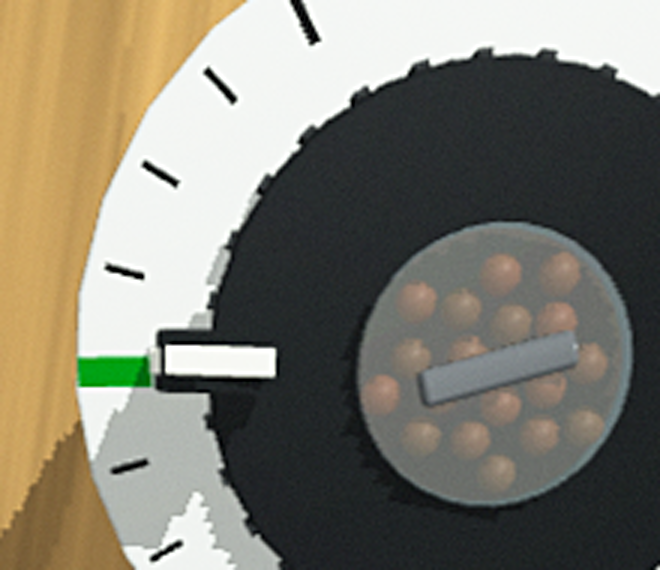

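```bash
python3 - <<'E'
from h import *
d=dict(np.load("pics/w13.npz")); f=d["frame"]
x0,y0,w,h=270,118,80,40
cv2.imwrite("pics/z13.png",cv2.resize(f[y0:y0+h,x0:x0+w,::-1],None,fx=10,fy=10,interpolation=0))
g=f.astype(int);gm=g[...,1]-np.maximum(g[...,0],g[...,2])
for x in range(274,302):
    col=gm[120:160,x].clip(10)-10
    if col.sum()>60: print(x,"green row",round((col*np.arange(120,160)).sum()/col.sum(),2),end=" ")
print()
hsv=cv2.cvtColor(f,cv2.COLOR_RGB2HSV)
for x in range(296,342,3):
    col=f[128:144,x].min(1).astype(int); print(x,col)
# lid outline: not used; axis projected
E
```

```text
274 green row 139.26 275 green row 139.7 276 green row 139.69 277 green row 139.69 278 green row 139.71 279 green row 139.73 280 green row 139.61 281 green row 139.5 282 green row 139.52 283 green row 139.46 284 green row 139.44 285 green row 139.43 286 green row 139.44 287 green row 139.46 288 green row 139.46 289 green row 139.47 290 green row 139.46 291 green row 139.49 292 green row 139.36 293 green row 139.01 294 green row 138.85 295 green row 139.05 296 green row 139.43 297 green row 139.94 298 green row 141.06 
296 [242 242 243 245 232 228 138   8   0   0   0   0   0   0   0   0]
299 [222 222 221 206 233 202 188 192 195 195 197 206 148 102 104 108]
302 [28 29 22  2 29 36 31 22 19 22 21 33 17 16 22 24]
305 [ 35  27   0 255 255 246 246 245 246 245 248 255 171  15  14  23]
308 [ 33  25   0 255 254 245 244 243 244 244 246 255 206  63   7  23]
311 [ 34  23   0 255 254 245 243 244 244 243 246 255 205  62   7  25]
314 [ 32  24   0 235 253 247 243 243 242 244 246 255 205  57  13  32]
317 [ 34  30   2 203 254 248 244 243 243 244 244 251 245 106   0  31]
320 [ 37  25   2 204 252 248 244 244 244 244 245 251 243 107   0  32]
323 [ 38  30   0 204 254 247 244 244 243 245 245 252 244 110   1  19]
326 [ 34  32   8 130 253 250 244 244 244 244 244 249 255 157   0  18]
329 [ 31  32   2 136 252 249 245 244 243 243 245 247 255 155   0  23]
332 [ 34  38  12  97 255 251 245 243 243 243 245 247 255 153   0  15]
335 [ 35  34  19  60 255 253 244 244 244 244 243 247 255 175  23  19]
338 [ 37  29  22  66 255 255 255 255 255 255 255 255 255 188  41  25]
341 [33 37 33 35 32 23 25 30 23 28 32 32 28 31 29 34]
```

View pics/z13.png

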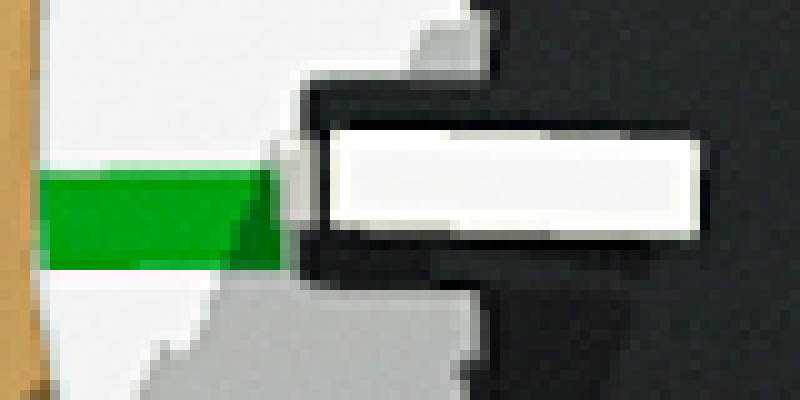

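>>> {"method": "play_rows", "body": {
  "steps": [
    {"hand": 1,"x": 0,"y": 0,"z": -35,"turn": 0.06},
    {"hand": 1,"x": 30,"y": -2,"z": 0,"turn": 0},
    {"hand": 1,"x": 50,"y": 0,"z": 0,"turn": 0},
    {"hand": 1,"x": 32,"y": 0,"z": 0,"turn": 0},
    {"hand": 1,"x": 0,"y": 0,"z": 0,"turn": 0},
    {"hand": 1,"x": 0,"y": 0,"z": 30,"turn": 0},
    {"hand": 1,"x": 0,"y": 0,"z": 36,"turn": 0},
    {"hand": 1,"x": 0,"y": 0,"z": 0,"turn": 0}
  ]
}}

```text
t: 19.62
position: [0.4196, 0.0144, 0.2177]
ee_rot: [-0.001, 0.66, 0.751, -0.002]
wrist_force: [-0.9, 0.3, 0.1]
grip_width: 0.008
```

```bash
python3 - <<'E'
from h import *
rel()
E
```

```text
t 19.62 p [0.4196 0.0144 0.2177] xhead 97.4 zax [-0.004 -0.001 -1.   ] F [-0.91  0.3   0.13] q [ 0.01  0.08  1.89 -0.    1.18 -0.12] g 0.01
axis in tool (mm) [-30.4  55.9] force tool [ 0.4 -0.9 -0.1] eq lever deg 187.4
```

>>> {"method": "play_rows", "body": {
  "steps": [
    {"hand": 1,"x": -4,"y": 1,"z": 0,"turn": 0},
    {"hand": 1,"x": -3,"y": 0,"z": 0,"turn": 0},
    {"hand": 1,"x": 0,"y": 0,"z": 0,"turn": 0}
  ]
}}

```text
t: 20.0
position: [0.4234, 0.008, 0.2199]
ee_rot: [0.001, 0.66, 0.751, 0.001]
wrist_force: [0.5, 0.4, -0.4]
grip_width: 0.007
```

```bash
python3 - <<'E'
from h import *
rel()
E
```

```text
t 20.00 p [0.4234 0.008  0.2199] xhead 97.4 zax [ 0.002 -0.    -1.   ] F [ 0.49  0.36 -0.37] q [-0.01  0.08  1.88 -0.    1.18 -0.14] g 0.01
axis in tool (mm) [-23.5  52.9] force tool [0.3 0.5 0.4] eq lever deg 187.4
```

>>> {"method": "play_rows", "body": {
  "steps": [
    {"hand": 1,"x": -1.7,"y": -0.5,"z": 0,"turn": 0},
    {"hand": 1,"x": -0.8,"y": -0.3,"z": 0,"turn": -0.014},
    {"hand": 1,"x": -0.8,"y": -0.3,"z": 0,"turn": -0.014},
    {"hand": 1,"x": 0,"y": 0,"z": 0,"turn": 0},
    {"hand": 1,"x": 0,"y": 0,"z": 0,"turn": 0}
  ]
}}

```text
t: 20.62
position: [0.4221, 0.0052, 0.219]
ee_rot: [-0.0, 0.649, 0.761, 0.0]
wrist_force: [0.8, 1.7, 2.0]
grip_width: 0.005
```

```bash
python3 - <<'E'
from h import *
rel()
E
```

```text
t 20.62 p [0.4221 0.0052 0.219 ] xhead 99.1 zax [ 0.  0. -1.] F [0.78 1.72 1.97] q [-0.02  0.08  1.89  0.    1.18 -0.17] g 0.01
axis in tool (mm) [-22.4  54. ] force tool [ 1.6  1.  -2. ] eq lever deg 189.1
```

>>> {"method": "play_rows", "body": {
  "steps": [
    {"hand": 1,"x": -0.7,"y": 0,"z": 0,"turn": 0},
    {"hand": 1,"x": 0,"y": 0,"z": 0,"turn": 0},
    {"hand": 1,"x": 0,"y": 0,"z": 0,"turn": 0}
  ]
}}

```text
t: 21.0
position: [0.4222, 0.0042, 0.2189]
ee_rot: [0.0, 0.649, 0.761, -0.0]
wrist_force: [-0.7, 2.2, 2.5]
grip_width: 0.007
```

```bash
python3 - <<'E'
from h import *
rel()
E
```

```text
t 21.00 p [0.4222 0.0042 0.2189] xhead 99.1 zax [ 0. -0. -1.] F [-0.67  2.21  2.54] q [-0.02  0.08  1.89 -0.    1.18 -0.18] g 0.01
axis in tool (mm) [-21.5  54. ] force tool [ 2.3 -0.3 -2.5] eq lever deg 189.1
```

>>> {"method": "play_rows", "body": {
  "steps": [
    {"hand": 1,"x": 4,"y": 0,"z": 0,"turn": 0},
    {"hand": 1,"x": 6,"y": 0,"z": 0,"turn": 0},
    {"hand": 1,"x": 0,"y": 0,"z": -30,"turn": 0},
    {"hand": 1,"x": 0,"y": 0,"z": -40,"turn": 0},
    {"hand": 1,"x": -55,"y": 0,"z": 0,"turn": -0.03},
    {"hand": 1,"x": -54,"y": 0,"z": 0,"turn": 0},
    {"hand": 1,"x": 0,"y": 0,"z": 20,"turn": 0},
    {"hand": 1,"x": 0,"y": 0,"z": 17,"turn": 0}
  ]
}}

```text
t: 22.0
position: [0.4392, -0.0939, 0.2511]
ee_rot: [-0.0, 0.638, 0.77, -0.0]
wrist_force: [-0.2, -0.6, -0.3]
grip_width: 0.001
```

>>> {"method": "play_rows", "body": {
  "steps": [
    {"hand": 1,"x": 0,"y": 0,"z": 0,"turn": 0},
    {"hand": 1,"x": 0,"y": 0,"z": 0,"turn": 0}
  ]
}}

```text
t: 22.25
position: [0.4397, -0.0931, 0.2525]
ee_rot: [0.001, 0.637, 0.771, 0.0]
wrist_force: [0.5, 0.1, 0.7]
grip_width: -0.002
```

```bash
python3 - <<'E'
from h import *
look("w14")
d=dict(np.load("pics/w14.npz")); f=d["frame"]
T=d["cam_to_world"];v=T[:2,3]-np.array([.4789,-.0085]);print("cam ang",np.degrees(np.arctan2(v[1],v[0]))%360,np.hypot(*v))
p=proj(d,[[.4222,-.0195,.2]])[0].astype(int);print(p)
x0,y0=p[0]-40,p[1]-22
cv2.imwrite("pics/z14.png",cv2.resize(f[y0:y0+44,x0:x0+80,::-1],None,fx=10,fy=10,interpolation=0));print(x0,y0)
E
```

```text
t 22.25 p [ 0.4397 -0.0931  0.2525] xhead 100.8 zax [ 0.001 -0.    -1.   ] F [0.49 0.15 0.66] q [-0.23  0.1   1.78 -0.    1.27 -0.42] g -0.00
axis in tool (mm) [75.8 54.4] force tool [ 0.1  0.5 -0.7] eq lever deg 190.8
{'c': array([ 0.47755905, -0.00705755]), 'k': 105, 'e': np.float64(0.002340018682957826), 'whites': [(np.int32(324), array([316.5, 144. ]), np.float64(0.052), np.float64(192.23))], 'green': (262, np.float64(0.0729), np.float64(191.77))}
crop origin 244 21
cam ang 187.86026677648877 0.05443939769871236
[308 144]
268 122
```

View pics/z14.png

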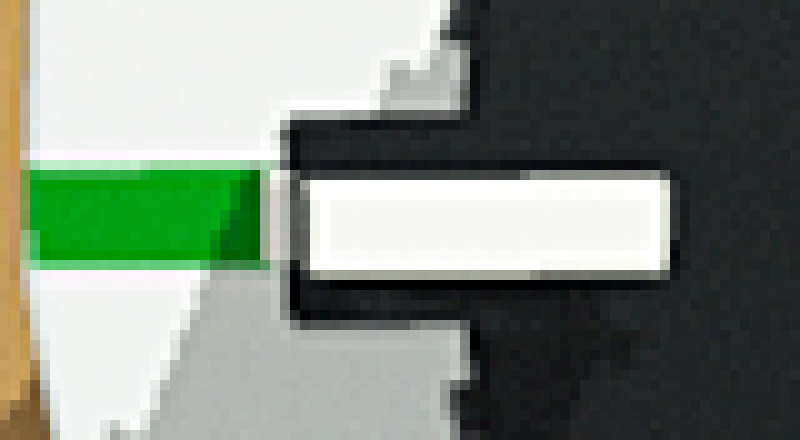

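View pics/w14.png

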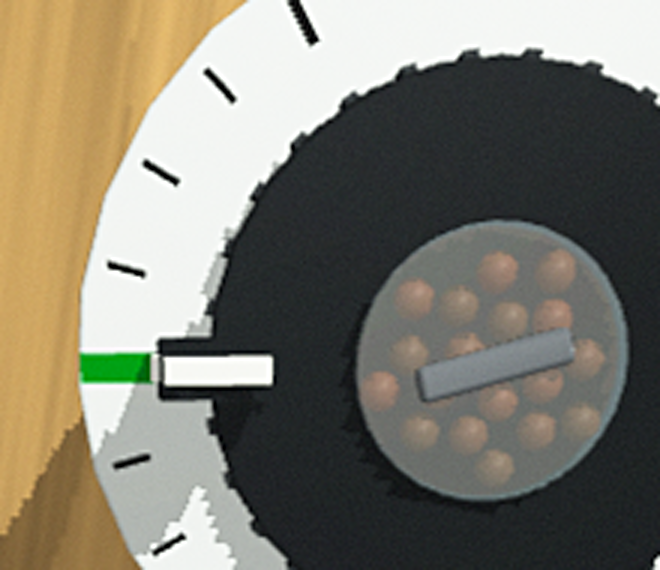

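>>> {"method": "play_rows", "body": {
  "steps": [
    {"hand": 1,"x": 0,"y": 0,"z": -30,"turn": 0},
    {"hand": 1,"x": -30,"y": 0,"z": -30,"turn": 0},
    {"hand": 1,"x": -40,"y": 0,"z": 0,"turn": 0},
    {"hand": 1,"x": 0,"y": 0,"z": 0,"turn": 0},
    {"hand": 1,"x": 0,"y": 0,"z": 0,"turn": 0}
  ]
}}

```text
t: 22.92
position: [0.4522, -0.1615, 0.3121]
ee_rot: [-0.0, 0.638, 0.77, 0.0]
wrist_force: [-0.5, 1.2, -0.0]
grip_width: 0.005
```

```bash
python3 - <<'E'
from h import *
d=dict(np.load("pics/w14.npz")); f=d["frame"].astype(int)
for x in (288,290,292,295,296,297): print(x,f[136:152,x].tolist() if x in(290,296) else "")
rel()
d=snapshot("side");cv2.imwrite("pics/s15.png",d["frame"][:,:,::-1])
d=snapshot("scene");cv2.imwrite("pics/sc15.png",d["frame"][:,:,::-1])
E
```

```text
288 
290 [[245, 245, 244], [255, 251, 255], [164, 218, 170], [0, 167, 28], [0, 165, 11], [0, 168, 19], [0, 169, 15], [0, 147, 24], [0, 133, 17], [0, 109, 13], [0, 98, 20], [0, 95, 0], [60, 128, 70], [172, 178, 171], [187, 187, 185], [180, 185, 178]]
292 
295 
296 [[125, 131, 127], [145, 150, 146], [93, 94, 95], [213, 215, 206], [186, 188, 179], [178, 177, 170], [180, 182, 175], [179, 182, 175], [181, 186, 178], [186, 186, 179], [183, 185, 179], [188, 190, 182], [146, 148, 142], [122, 126, 122], [131, 134, 128], [130, 132, 129]]
297 
t 22.93 p [ 0.4522 -0.1615  0.3121] xhead 100.8 zax [-0.  0. -1.] F [-0.52  1.15 -0.01] q [-0.37  0.12  1.6   0.    1.42 -0.56] g 0.00
axis in tool (mm) [145.3  54.8] force tool [ 1.2 -0.3  0. ] eq lever deg 190.8
```

View pics/s15.png

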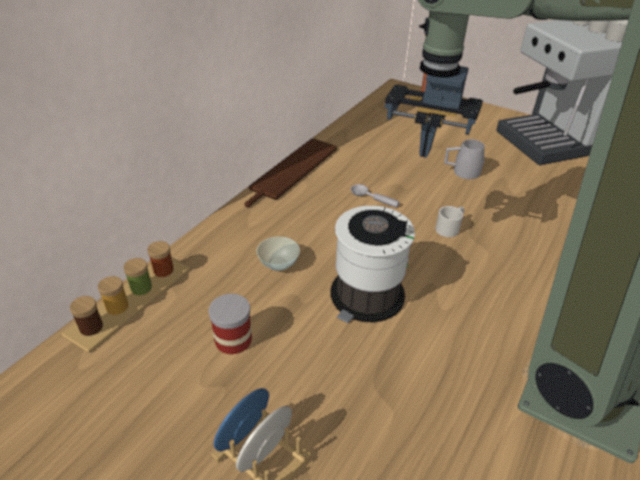

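View pics/sc15.png

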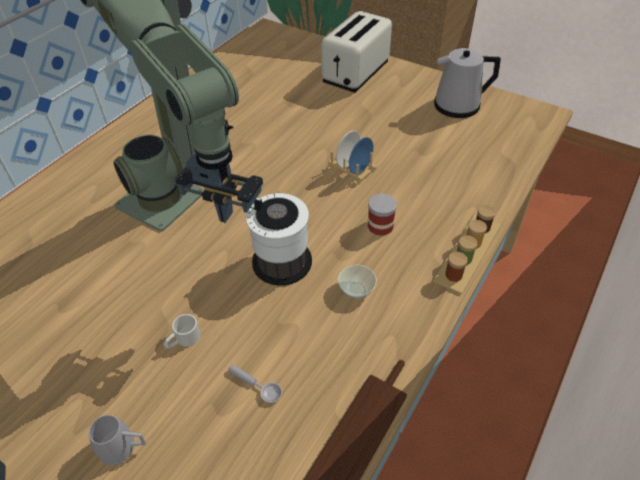

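```bash
python3 -c "
from cell import ticket
print(ticket.hand_in())"
```

```text
the job is handed in; nothing more can be done
None
```

The grinder is zeroed and set: the white index mark lines up with the green line, and I handed the job in at about 23 s of the 72 s allowed.

- **Zeroing:** With the fingers closed, I pushed the lever clockwise from its start about 124° from the fine stop. At the stop, the crest line read within about 0.5° of the zero line. An extra 1 mm of commanded push did not move it; the force only rose to about 9 N, against about 2 N while it was turning freely.
- **Setting:** I pushed the lever back from its other side until a look straight along it showed about 1.9° still to go. I then nudged it the rest of the way from the same side.
- **Last checks:** In the last close view, the centres of the index mark and the green line agree to about 0.3 px, or about 0.15°. A cruder angle fit to the same picture put the lever 0.5° past the green line. I trusted the direct comparison, because the fit's estimate of the dial centre varied by 1–2 mm between views.
- **Surroundings:** The arm is clear of everything. In the scene and side views the crockery, spoon and tin look to be where they started. I compared them by eye only and did not measure them.

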